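# Park the parts caddy in its bay under the riser shelf

## Task

Take the little parts caddy by its leaning handle and push it straight ahead on its wheels until both rear castors have swung round and trail straight behind, while it is still well short of its bay. Then steer it into the taped bay under the low shelf, squarely between the tape lines, until its front bumper presses lightly on the steel stop bar, and let go, leaving it there against the bar with castors trailing and its carton aboard. Never lift it, ram the bar, bump the shelf or disturb the other things on the bench.

Things in the scene. Friction and masses are not known exactly. Their poses are not given: they have to be found in the camera images.
- caddy: Loose aluminium caddy, 0.7 kg, deck 150 long (x) x 110 wide, deck top 54 mm up, 14 mm rim round the load. Origin on the bench under the deck's centre; x forward, y left, z up. Rubber bumper: face at x = +86 mm, 43 to 57 mm up, sprung (0.25 mm per N, 8 mm travel). Four free 32 mm wheels: the front two do not swivel (x = +50, y = +-40 mm), the rear two are swivel castors. Handle at the rear.
- handle (a point): Grip centre of the caddy's handle: caddy x = -99.4, y = 0, z = 99.1 mm; axes are the caddy's. A rigid bar from the middle of the deck's rear, leaning back (to -x) 35 degrees from vertical; black grip 58 mm long along the lean (29 mm either way), 32 mm deep, 24 mm wide with flat sides facing +-y: grasp across y, tool leaning along the bar. It may turn a little in the fingers.
- castor_l (a joint): Swivel angle of the left rear castor, rad: 0 = wheel trailing straight behind its pivot (towards the handle), positive counter-clockwise from above, stops at +-3. Pivot at caddy x = -50, y = +40 mm; wheel trails 12 mm. Starts swung round by 0.9 to 2.3; swings to 0 when the caddy is pushed straight forward some 50 mm.
- castor_r (a joint): The same for the right rear castor (pivot at y = -40 mm); starts at -0.9 to -2.3.
- carton_mid (a point): Centre of the loose cardboard carton standing on the caddy's deck inside the rim, 85 x 75 x 60 mm high, 0.12 to 0.36 kg; it rides along.
- bay: Fixed parking bay; origin and axes are the parked caddy's (x forward, z up). White tape on the bench: lines along x at y = +-78 mm, one across the entrance at x = -117 mm. Riser shelf above: front edge x = -95, back x = +40 mm, underside 200 mm up, stock to 265 mm, 300 mm wide, 20 mm posts at y = +-140 mm. A parked caddy's handle is at its front edge: an upright tool there would hit it.
- stop: Fixed dark steel stop bar at the bay's far end, same origin and axes as the bay: front face at x = +86 mm, 20 mm thick, 150 mm wide, 66 mm high. Rigid.
- tub_mid (a point): Centre of a bystander: white tub, 80 mm across, 95 mm high. Leave alone.
- flatbox_mid (a point): Centre of a bystander: flat cardboard box 150 x 95 x 45 mm high. Leave alone.
- taperoll_mid (a point): Centre of a bystander: cardboard roll core 100 mm across, 48 mm high. Leave alone.

How it is judged:
By the outcome, as a careful person would: the job done as asked, in the order asked, and still so for the second after the job is handed in, with the robot touching nothing.
It also fails if it takes over 48 s, if anything falls off the work surface, if the arm or the gripper's body presses on something with over 40 N, if the wrist force passes 120 N, or if a joint passes its speed limit or range.

## Robot

A 6-joint arm with a two-finger parallel gripper is mounted at the origin on the work surface. World frame = base frame: x ahead of the robot, y to its left, z up, the work surface at z = 0. Lengths are in m, angles in degrees, forces in N, time in s.
With the tool pointing down it reaches from about 0.275 to 0.75 m from the base axis. Payload 10.2 kg.
Tool frame: the origin (TCP) lies midway between the tips of the shut fingers; the grasp point (between the pads) lies 19 mm behind it (manip.hold_point_z is the distance from the TCP to the grasp point, in m); z points along the fingers, y is the direction in which the jaws open and shut (so a half turn about z gives the same grasp; the last joint's range is limited). The gripper opens to 85 mm and grips with 20 to 120 N. Pads are 22 mm wide; open, the fingers measure 114 mm over their backs; the gripper's body (76 mm by 85 mm) begins 54 mm behind the grasp point. The pads swing forward as they close: fully open they stand 13 mm farther back than shut.
Start: joints at [-87.17, 17.928, 85.812, -0, 76.261, -12.8], TCP at [0.141, -0.506, 0.231] pointing down, gripper open.
Joint ranges: [-168.41, 168.41], [-55.51, 124.54], [10.69, 146.95], [-70.63, 250.63], [1, 178], [-165.06, 165.06]. Speed limits (degrees/s): [136.94, 136.94, 172.46, 180, 180, 180].

## Interface

Orientations are given as [roll, pitch, yaw] about the fixed x, y, z axes, in that order (R = Rz(yaw) Ry(pitch) Rx(roll)).
In Python, from rig import manip, vision, workorder gives the robot as it stands.
- The arm moves only by the shell command python3 -m jog 'ROWS'. ROWS is JSON, a list of rows, each an object with "offset": the shift along the tool's x, y, z in mm, a list of three; "rot": the turn, a rotation vector about the tool's x, y, z in degrees, a list of three; "jaw": the closure, from 0 (fully open) to 1 (shut). A call has 1 to 10 rows; each row shifts and turns the commanded pose from where the row before left it, along the tool's axes as they then stand; what a row does not reach is not made up. A row lasts 1/10 s, in which the tool goes at most 50 mm and 8.59 degrees, less where a joint would pass 70% of its speed; a pose out of reach is approached as far as the arm can. A call is refused whole if a number of a shift passes 50 or a number of a turn 8.59, either way. A call with a gripper value outside its range is refused whole. The fingers move at their own pace and stop on an object; the grip force is fixed at half the most. Time passes only in rows, so rows that do not move let the fingers close. It gives the time, the measured TCP pose, the force and the opening at its end, in the units of the state.
- manip.sense(): the state, without advancing time (a new reading comes with each control period).
- vision.camera(name): name is "scene" or "side" or "wrist"; returns a dict with "image" (400x640x3 uint8, blue, green, red), "intrinsics" (3x3 intrinsics, pixels), "T" (4x4, takes a point from camera to world coordinates). Camera axes: x right, y down, z forward; pixel columns grow to the right and rows downward; lengths in m; the calibration is good to about 2 mm. The wrist camera is an equidistant fisheye: a pixel r from the principal point sees the ray r / f radians off the axis. A picture is of the moment at which its call begins. There is no depth.
- workorder.hand_in(): hands the job in, once; it reports no verdict.
The state is a dict: "time_s": time; "q": joint angles; "joint_vel": joint speeds; "effort": joint torques, N m; "ee_pos": TCP position; "eef_rot": TCP orientation; "force": force on the tool from outside, world axes, zero at the start; "wrist_torque": the same for the moment, N m; "gripper_width": finger opening in m.
Only numpy, scipy, OpenCV 4.12 (cv2) and the standard library are available. Lean on these libraries where they do the work, as an engineer would, in place of code of your own. Each camera call takes 0.05 s, during which the arm holds its last target.

## Working session

There is one attempt and no reset: what is moved stays moved. The work goes in short steps, Python scripts to look and compute and a shell command to move; the robot and the scene stay as the last step left them, time stands still between calls to the robot, and variables do not carry over. Pictures are saved under pics/ and viewed, and the job is handed in when it is done.

```bash
mkdir -p pics; ls
python3 - <<'E'
from rig import manip, vision, workorder
import cv2
s=manip.sense(); print(s)
for n in ["scene","side","wrist"]:
    c=vision.camera(n); cv2.imwrite(f"pics/{n}0.png",c["image"]); print(n,c["intrinsics"],c["T"])
E
```

```text
pics
{'time_s': 0.0, 'q': array([-8.71712795e+01,  1.79581209e+01,  8.58543673e+01, -1.08767347e-03,
        7.62604918e+01, -1.28001028e+01]), 'joint_vel': array([-0.10076695, -0.02075894,  0.13241988,  0.06049419,  0.09807218,
        0.01054629]), 'effort': array([-1.10805955e-03, -4.12266934e+01, -2.59741741e+01, -2.34227236e-04,
        4.16783238e-03,  6.30332309e-06]), 'ee_pos': array([ 0.14140578, -0.50532867,  0.23074454]), 'eef_rot': array([-1.79928600e+02, -1.51387451e-02,  1.56290729e+01]), 'force': array([ 0.80955288,  0.22419039, -0.61861071]), 'wrist_torque': array([-0.04520636, -0.01786618,  0.02500205]), 'gripper_width': 0.08551188216067011}
scene [[491.36985775   0.         313.7337694 ]
 [  0.         491.36985775 196.93650047]
 [  0.           0.           1.        ]] [[ 0.7904473   0.51520813 -0.33129088  1.12306632]
 [ 0.61248067 -0.65793551  0.43816469 -0.68145563]
 [ 0.00777798 -0.54925535 -0.83561837  1.40385085]
 [ 0.          0.          0.          1.        ]]
side [[380.59735181   0.         315.80477473]
 [  0.         380.59735181 193.71060508]
 [  0.           0.           1.        ]] [[-0.8862241  -0.21321377  0.41127453  0.12200245]
 [-0.46298944  0.43780586 -0.77069242  0.87431634]
 [-0.01573617 -0.87342196 -0.48670983  0.63807168]
 [ 0.          0.          0.          1.        ]]
wrist [[309.70691629   0.         320.81845495]
 [  0.         309.70691629 199.40072608]
 [  0.           0.           1.        ]] [[ 2.69873398e-01 -9.12271061e-01 -3.08106897e-01  2.21254004e-01]
 [-9.62895628e-01 -2.55883812e-01 -8.57641234e-02 -4.83746691e-01]
 [-5.99439375e-04  3.19820239e-01 -9.47478050e-01  3.73492486e-01]
 [ 0.00000000e+00  0.00000000e+00  0.00000000e+00  1.00000000e+00]]
```

View pics/scene0.png

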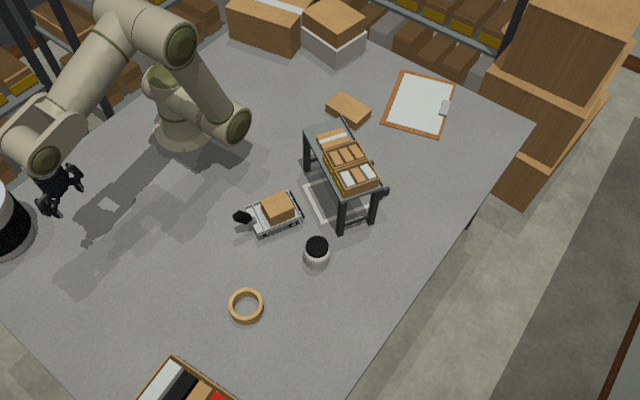

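View pics/side0.png

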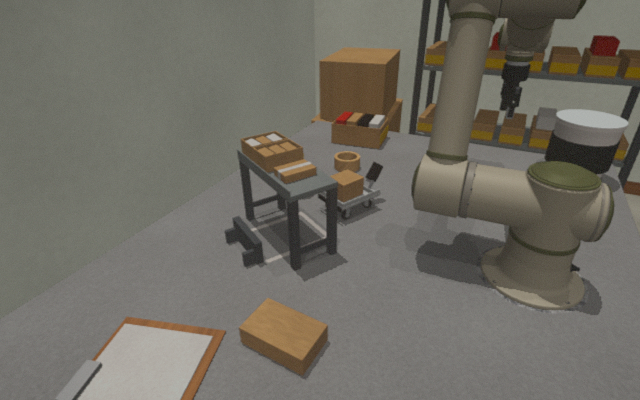

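View pics/wrist0.png

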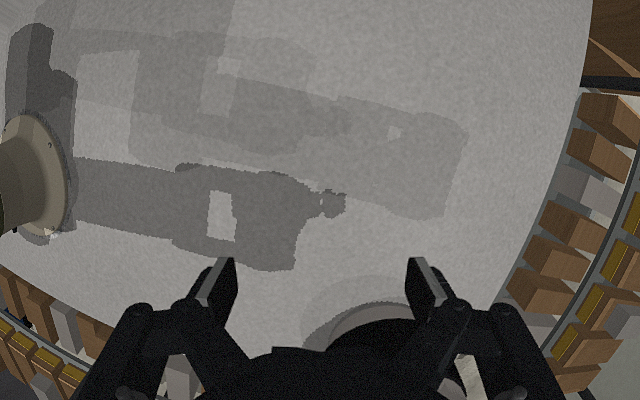

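The scene view shows the caddy around (275,212) with its grip at (242,216). The shelf and bay are around (345,180), the tub at (317,250), the roll at (246,305) and the flat box at (348,109). In the side view the caddy is around (350,192) and the stop bar around (245,240). I'll enlarge these.

```bash
python3 - <<'E'
import cv2
def crop(n,x0,y0,x1,y1,k,o):
    im=cv2.imread(f"pics/{n}.png")[y0:y1,x0:x1]
    im=cv2.resize(im,None,fx=k,fy=k,interpolation=cv2.INTER_CUBIC)
    for i in range(x0-x0%10+10,x1,10): cv2.line(im,((i-x0)*k,0),((i-x0)*k,6 if i%50 else 14),(0,0,255),1); (i%50==0) and cv2.putText(im,str(i),((i-x0)*k,25),0,.4,(0,0,255),1)
    for i in range(y0-y0%10+10,y1,10): cv2.line(im,(0,(i-y0)*k),(6 if i%50 else 14,(i-y0)*k),(0,0,255),1); (i%50==0) and cv2.putText(im,str(i),(16,(i-y0)*k),0,.4,(0,0,255),1)
    cv2.imwrite(f"pics/{o}.png",im)
crop("scene0",225,170,395,270,4,"sc_a")
crop("scene0",225,180,325,250,8,"sc_b")
crop("side0",220,125,400,270,4,"si_a")
E
cat > look.py <<'E'
import cv2,numpy as np
from rig import manip, vision
def save(n,o):
    c=vision.camera(n); cv2.imwrite(f"pics/{o}.png",c["image"]); np.savez(f"pics/{o}.npz",K=c["intrinsics"],T=c["T"]); return c
def crop(n,x0,y0,x1,y1,k,o):
    im=cv2.imread(f"pics/{n}.png")[y0:y1,x0:x1]
    im=cv2.resize(im,None,fx=k,fy=k,interpolation=cv2.INTER_CUBIC)
    for i in range(x0-x0%10+10,x1,10): cv2.line(im,((i-x0)*k,0),((i-x0)*k,6 if i%50 else 14),(0,0,255),1); (i%50==0) and cv2.putText(im,str(i),((i-x0)*k,25),0,.4,(0,0,255),1)
    for i in range(y0-y0%10+10,y1,10): cv2.line(im,(0,(i-y0)*k),(6 if i%50 else 14,(i-y0)*k),(0,0,255),1); (i%50==0) and cv2.putText(im,str(i),(16,(i-y0)*k),0,.4,(0,0,255),1)
    cv2.imwrite(f"pics/{o}.png",im)
S=dict(K=np.array([[491.36985775,0,313.7337694],[0,491.36985775,196.93650047],[0,0,1]]),T=np.array([[0.7904473,0.51520813,-0.33129088,1.12306632],[0.61248067,-0.65793551,0.43816469,-0.68145563],[0.00777798,-0.54925535,-0.83561837,1.40385085],[0,0,0,1]]))
D=dict(K=np.array([[380.59735181,0,315.80477473],[0,380.59735181,193.71060508],[0,0,1]]),T=np.array([[-0.8862241,-0.21321377,0.41127453,0.12200245],[-0.46298944,0.43780586,-0.77069242,0.87431634],[-0.01573617,-0.87342196,-0.48670983,0.63807168],[0,0,0,1]]))
def w(c,u,v,z):
    d=c["T"][:3,:3]@np.linalg.solve(c["K"],[u,v,1]); o=c["T"][:3,3]
    return o+d*(z-o[2])/d[2]
def proj(c,p):
    p=np.atleast_2d(p); q=(p-c["T"][:3,3])@c["T"][:3,:3]; q=q@c["K"].T; return q[:,:2]/q[:,2:]
E
```

```text
(no output)
```

View pics/sc_a.png

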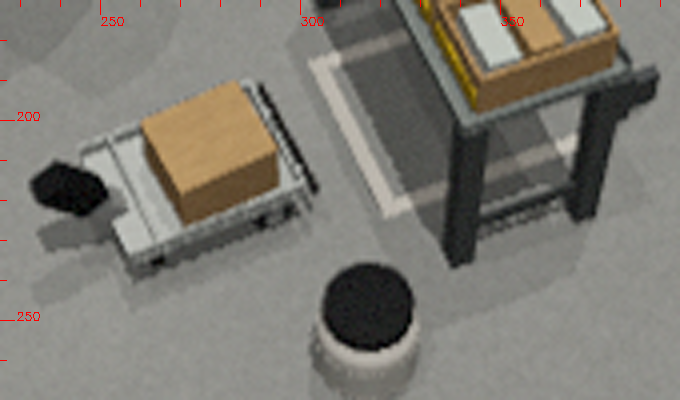

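View pics/sc_b.png

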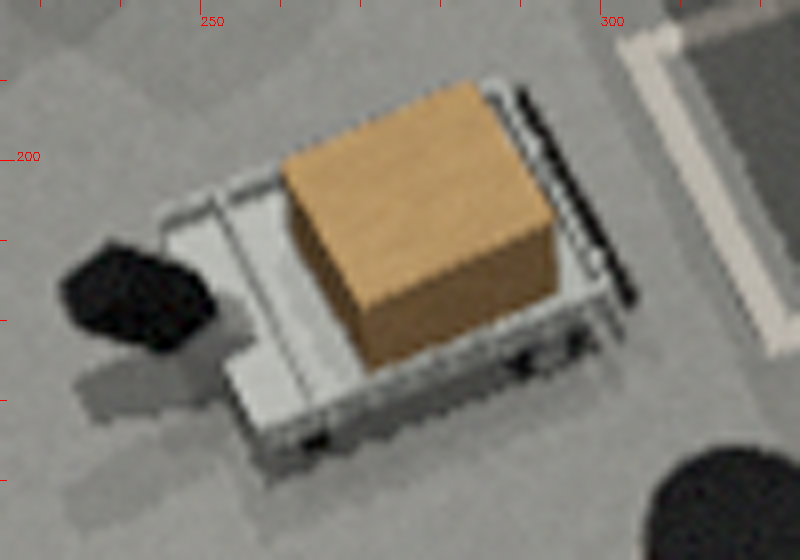

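View pics/si_a.png

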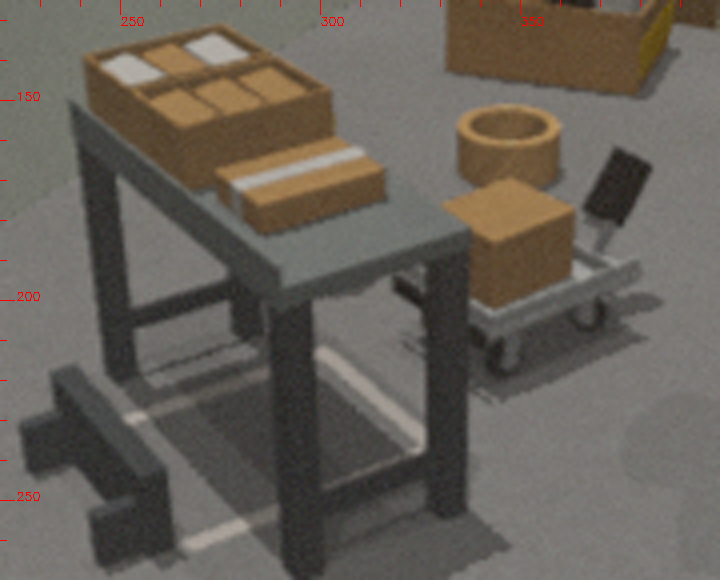

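Run:
```python
from look import *
f=lambda n,c,u,v,z: print(n,np.round(w(c,u,v,z)*1000,1))
f("grip",S,242,217,.099)
for n,u,v in [("RL",244.7,208),("FL",289.5,190.5),("FR",300.5,215.5),("RR",257.5,233.5)]: f(n,S,u,v,.068)
for n,u,v in [("bumpL",291,191),("bumpR",304,217.5)]: f(n,S,u,v,.057)
for n,u,v in [("entL outer",301.8,185.5),("entR outer",321.3,224.5),("entL inner",308.5,186),("entR in",325,219)]: f(n,S,u,v,0)
for n,u,v in [("D ent near",324,237),("D ent far",299,212.5),("D ytape far",253,229.5),("D ytape near",267,261)]: f(n,D,u,v,0)
for n,u,v in [("stop back topL",233,218),("stop topfrontL",238,217),("stop fr topR",261.5,241.5),("stop back top R",256.5,244)]: f(n,D,u,v,.066)
f("tub top",S,317,246,.095); f("roll",S,246,304,.048); f("box",S,349,107,.045)
```

```text
grip [ 476.6 -192.6   99. ]
RL [ 445.4 -150.8   68. ]
FL [515.4 -10.   68. ]
FR [603.6 -62.6  68. ]
RR [ 539.3 -195.6   68. ]
bumpL [515.6  -3.   57. ]
bumpR [612.7 -56.5  57. ]
entL outer [504.8  66.7   0. ]
entR outer [652.8 -15.9   0. ]
entL inner [524.4  79.4   0. ]
entR in [649.7   8.4   0. ]
D ent near [522.4  79.    0. ]
D ent far [652.4  -4.3   0. ]
D ytape far [727.6 138.3   0. ]
D ytape near [608.4 241.4   0. ]
stop back topL [748.7 192.9  66. ]
stop topfrontL [739.3 182.6  66. ]
stop fr topR [614.  248.8  66. ]
stop back top R [619.2 263.1  66. ]
tub top [ 719.4 -128.    95. ]
roll [ 658.1 -383.2   48. ]
box [440.7 433.2  45. ]
```

Run:
```python
from look import *
crop("side0",215,200,305,275,8,"si_b")
crop("scene0",295,165,385,235,8,"sc_c")
crop("side0",310,160,390,225,9,"si_c")
```

```text
(no output)
```

View pics/si_b.png

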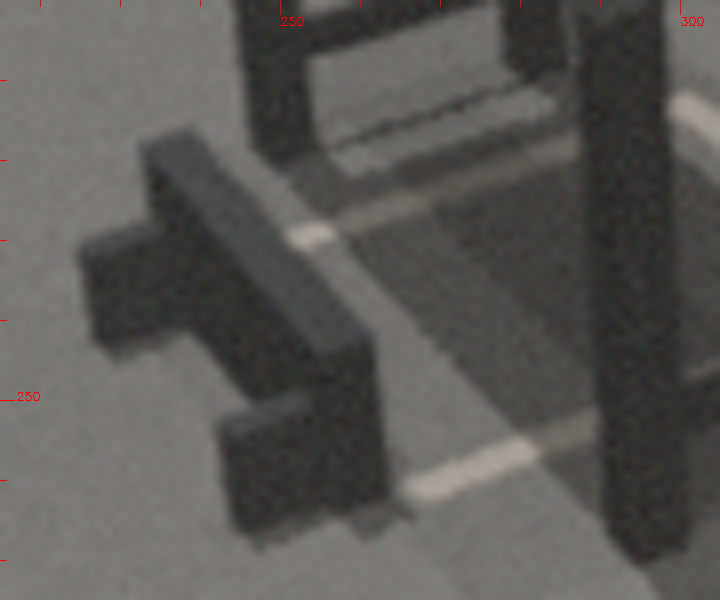

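View pics/sc_c.png

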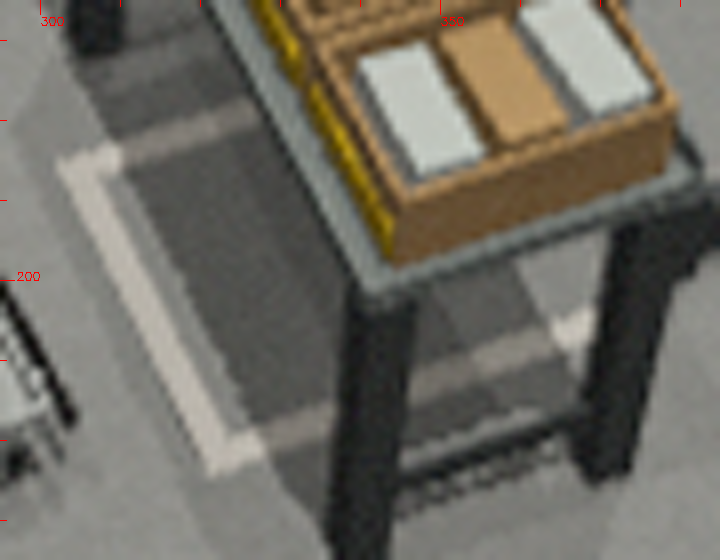

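View pics/si_c.png

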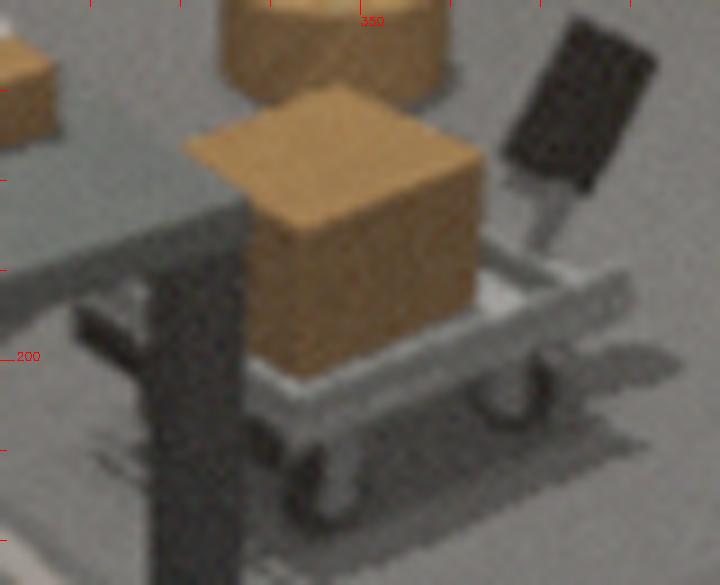

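```bash
cat > fit.py <<'E'
from look import *
from scipy.optimize import least_squares
def place(p,l):
    x,y,a=p; c,s=np.cos(a),np.sin(a); l=np.atleast_2d(np.array(l,float))
    return np.c_[x+c*l[:,0]-s*l[:,1], y+s*l[:,0]+c*l[:,1], l[:,2]]
def fit(obs,p0,extra=None):
    # obs: (cam,u,v,[x,y,z] mm with None -> free along that axis)
    nf=sum(o[3].count(None) for o in obs)
    def res(q,full=False):
        r=[];k=3
        for cam,u,v,l in obs:
            l=list(l)
            for i in range(3):
                if l[i] is None: l[i]=q[k]*1000;k+=1
            r.append(proj(cam,place(q[:3],[np.array(l)/1000]))[0]-[u,v])
        return np.array(r) if full else np.ravel(r)
    s=least_squares(res,list(p0)+[0]*nf,loss="soft_l1")
    return s.x,res(s.x,True)
E
python3 - <<'E'
from fit import *
N=None
h=6
bay=[(D,232.8,218.3,[106,-75,66]),(D,238.9,216.3,[86,-75,66]),(D,261.9,242.3,[86,75,66]),(D,255.2,243.7,[106,75,66]),(D,263.5,262,[86,75,0]),
(S,302.5,185.4,[-117-h,78+h,0]),(S,321.5,224.4,[-117-h,-78-h,0]),(S,366.9,205.9,[N,-78,0]),(S,325,179,[N,78,0]),(D,253.7,229.6,[N,-78,0]),(D,273.7,258.7,[N,78,0])]
for sub in (bay,[o for o in bay if o[0] is D],[o for o in bay if o[0] is S]):
    q,r=fit(sub,[.637,.137,1.06]); print(np.round(q[:2]*1000,1),np.round(np.degrees(q[2]),2)); print(np.round(r,1).tolist())
cad=[(S,245,207.8,[-75,55,68]),(S,257.8,234,[-75,-55,68]),(S,301.2,216,[75,-55,68]),(S,288.8,190.2,[75,55,68]),
(S,290.6,191.2,[86,N,57]),(S,304.4,216.9,[86,N,57]),(S,242.2,217.1,[-99.4,0,99.1]),(D,374.4,171.7,[-99.4,0,99.1]),(D,343.3,203.9,[75,55,68]),(D,380.2,190,[-75,55,68])]
for sub in (cad,cad[:7],cad[7:]):
    q,r=fit(sub,[.526,-.105,1.08]); print(np.round(q[:2]*1000,1),np.round(np.degrees(q[2]),2),q[3:]); print(np.round(r,1).tolist())
E
```

```text
[637.3 135.7] 61.23
[[-1.3, -0.8], [-0.7, -1.0], [0.3, -1.0], [-0.2, 0.3], [0.8, -0.2], [-0.5, -0.2], [0.2, -0.8], [-0.2, -0.7], [-0.1, -0.3], [-0.1, -0.3], [0.0, 0.0]]
[634.6 137.2] 60.24
[[-0.6, -0.8], [-0.0, -0.9], [0.1, -0.5], [-0.4, 0.7], [0.7, 0.3], [0.0, 0.1], [0.2, 0.5]]
[639.6 134.1] 60.66
[[-0.2, 0.0], [0.1, -0.3], [0.0, 0.1], [0.1, 0.2]]
[ 522.9 -104.3] 63.07 [ 0.05236861 -0.05684439]
[[-0.6, -1.6], [-0.7, -0.6], [-0.1, -0.2], [-1.6, -0.4], [0.1, -0.1], [0.1, -0.1], [0.0, 0.2], [-0.7, -0.4], [-1.1, -0.9], [-0.8, -1.6]]
[ 525.3 -105. ] 62.94 [ 0.05501068 -0.0542395 ]
[[-0.2, -1.2], [-0.4, -0.1], [0.4, 0.4], [-1.1, 0.1], [0.3, -0.2], [0.2, -0.1], [0.4, 0.7]]
[518.3 -99.7] 63.38 []
[[0.0, 0.4], [-0.1, 0.2], [0.1, -0.7]]
```

Run:
```python
from rig import manip, vision, workorder
for m in (manip,vision,workorder): print([d for d in dir(m) if d[0]!='_'])
import numpy as np
from scipy.spatial.transform import Rotation as R
from look import *
crop("scene0",25,150,100,230,7,"grip0"); crop("side0",480,20,560,120,6,"grip1")
# tool: z along fwd lean
for yaw in (61,63):
  for flip in (0,1):
    for fi in (90,105,120):
      for q1 in (-22,-15,-5,2):
        z=R.from_euler('z',yaw,degrees=True).apply([.5736,0,-.8192]); y=R.from_euler('z',yaw,degrees=True).apply([0,1 if flip else -1,0]); x=np.cross(y,z)
        T=R.from_matrix(np.c_[x,y,z])
        # zero-q6 offset: at q4=0 tool down x at yaw q1+90
        W=(R.from_euler('z',q1,degrees=True)*R.from_euler('y',fi,degrees=True)).inv()*T
        a=W.as_euler('ZYZ',degrees=True) # q4,q5,c
        if yaw==61 : print(flip,fi,q1,np.round(a,0), [ (round((a[0]+180)%360-180), round(-a[1])) ])
```

```text
['PlanningError', 'hold_point_z', 'sense']
['camera']
['hand_in']
0 90 -22 [35. 86. 96.] [(35, -86)]
0 90 -15 [ 34.  82. 102.] [(34, -82)]
0 90 -5 [ 33.  77. 110.] [(33, -77)]
0 90 2 [ 31.  73. 116.] [(31, -73)]
0 105 -22 [36. 74. 87.] [(36, -74)]
0 105 -15 [36. 70. 93.] [(36, -70)]
0 105 -5 [ 36.  64. 101.] [(36, -64)]
0 105 2 [ 35.  60. 107.] [(35, -60)]
0 120 -22 [40. 62. 77.] [(40, -62)]
0 120 -15 [41. 58. 82.] [(41, -58)]
0 120 -5 [41. 52. 90.] [(41, -52)]
0 120 2 [41. 48. 96.] [(41, -48)]
1 90 -22 [ 35.  86. -84.] [(35, -86)]
1 90 -15 [ 34.  82. -78.] [(34, -82)]
1 90 -5 [ 33.  77. -70.] [(33, -77)]
1 90 2 [ 31.  73. -64.] [(31, -73)]
1 105 -22 [ 36.  74. -93.] [(36, -74)]
1 105 -15 [ 36.  70. -87.] [(36, -70)]
1 105 -5 [ 36.  64. -79.] [(36, -64)]
1 105 2 [ 35.  60. -73.] [(35, -60)]
1 120 -22 [  40.   62. -103.] [(40, -62)]
1 120 -15 [ 41.  58. -98.] [(41, -58)]
1 120 -5 [ 41.  52. -90.] [(41, -52)]
1 120 2 [ 41.  48. -84.] [(41, -48)]
```

View pics/grip0.png

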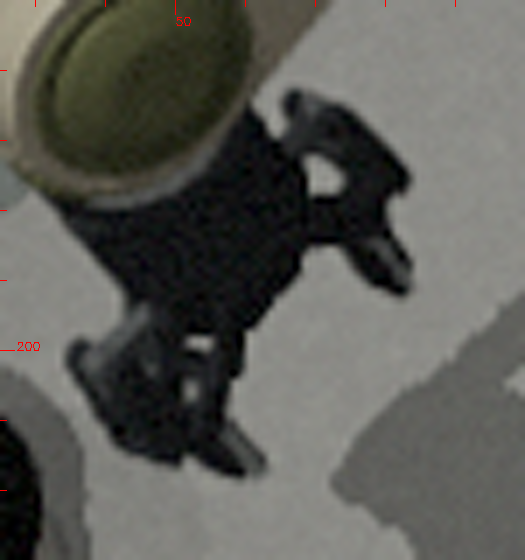

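View pics/grip1.png

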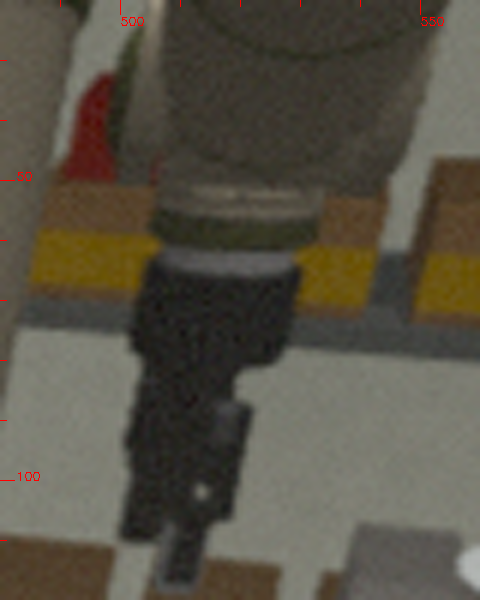

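```bash
python3 -m jog '[{"offset":[40,0,0],"rot":[0,0,0],"jaw":0},{"offset":[40,0,0],"rot":[0,0,0],"jaw":0},{"offset":[40,0,0],"rot":[0,0,0],"jaw":0},{"offset":[0,0,0],"rot":[0,0,-8],"jaw":0},{"offset":[0,0,0],"rot":[0,0,-8],"jaw":0},{"offset":[0,0,0],"rot":[0,0,-8],"jaw":0},{"offset":[0,0,0],"rot":[0,0,-8],"jaw":0},{"offset":[0,0,0],"rot":[0,0,-8],"jaw":0},{"offset":[0,0,0],"rot":[0,0,-7.4],"jaw":0}]'
python3 -m jog '[{"offset":[0,0,0],"rot":[0,7,0],"jaw":0},{"offset":[0,0,0],"rot":[0,7,0],"jaw":0},{"offset":[0,0,0],"rot":[0,7,0],"jaw":0},{"offset":[0,0,0],"rot":[0,7,0],"jaw":0},{"offset":[0,0,0],"rot":[0,7,0],"jaw":0},{"offset":[0,0,0],"rot":[0,0,0],"jaw":0}]'
python3 - <<'E'
from look import *
from scipy.spatial.transform import Rotation as R
s=manip.sense(); M=R.from_euler('xyz',s['eef_rot'],degrees=True).as_matrix(); print(np.round(s['q'],1),s['eef_rot']); print(np.round(M,3))
a=np.radians(63); f=np.array([np.cos(a),np.sin(a),0]); l=np.array([-f[1],f[0],0]); z=f*.5736-np.array([0,0,.8192])
print("ang err tool frame", np.degrees((R.from_matrix(M).inv()*R.from_matrix(np.c_[np.cross(-l,z),-l,z])).as_rotvec()))
h=np.array([.477,-.192,.0991])
for b in (.08,0): print(np.round(1000*M.T@(h-(b-.019)*z-s['ee_pos']),1))
E
```

```text
time_s: 1.05
ee_pos: [0.257, -0.4732, 0.231]
eef_rot: [-180.0, -0.0, 63.4]
force: [0.1, 0.4, 0.4]
gripper_width: 0.0853
time_s: 1.65
ee_pos: [0.2558, -0.4741, 0.229]
eef_rot: [-179.8, -35.3, 62.8]
force: [0.3, 0.5, -0.3]
gripper_width: 0.0853
[-83.2  34.   69.1  19.5 106.5 -55.5] [-179.81881765  -35.25269191   62.78869108]
[[ 0.373  0.89   0.261]
 [ 0.726 -0.456  0.515]
 [ 0.577 -0.003 -0.817]]
ang err tool frame [-0.0595993  -0.25343456 -0.17242657]
[212.7  68.6 248. ]
[212.4  68.7 328. ]
```

```bash
python3 -m jog '[{"offset":[26.6,8.6,26],"rot":[0,0,0],"jaw":0},{"offset":[26.6,8.6,26],"rot":[0,0,0],"jaw":0},{"offset":[26.6,8.6,26],"rot":[0,0,0],"jaw":0},{"offset":[26.6,8.6,26],"rot":[0,0,0],"jaw":0},{"offset":[26.6,8.6,26],"rot":[0,0,0],"jaw":0},{"offset":[26.6,8.6,26],"rot":[0,0,0],"jaw":0},{"offset":[26.6,8.6,26],"rot":[0,0,0],"jaw":0},{"offset":[26.6,8.6,26],"rot":[0,0,0],"jaw":0},{"offset":[0,0,0],"rot":[0,0,0],"jaw":0},{"offset":[0,0,0],"rot":[0,0,0],"jaw":0}]'
python3 - <<'E'
from look import *
s=manip.sense(); print(np.round(s['q'],1),s['ee_pos'],s['eef_rot'])
save("wrist","w1"); save("scene","s1"); 
crop("s1",180,130,400,260,3,"s1c")
E
```

```text
time_s: 2.65
ee_pos: [0.4516, -0.242, 0.1833]
eef_rot: [179.9, -34.8, 63.2]
force: [-0.3, -0.3, 0.5]
gripper_width: 0.0854
[-56.5  24.5  91.3  30.   84.1 -38.2] [ 0.45163139 -0.24204563  0.18329152] [179.90540872 -34.8401138   63.20190788]
```

View pics/w1.png

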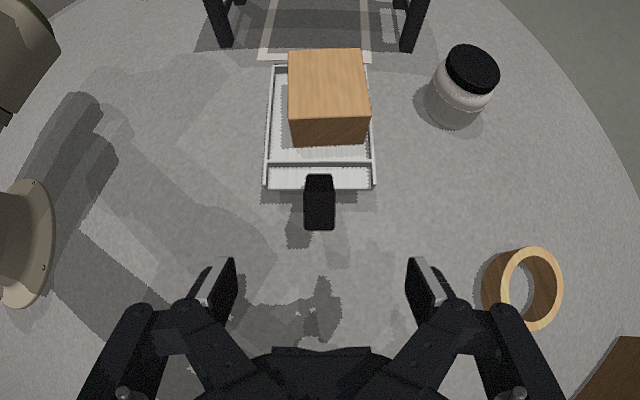

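View pics/s1c.png

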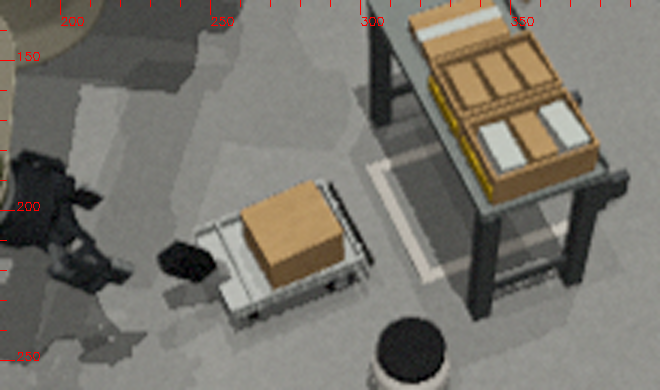

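Run:
```python
from look import *
crop("w1",250,35,390,240,4,"w1c"); crop("w1",200,0,440,75,3,"w1d")
```

```text
(no output)
```

View pics/w1c.png

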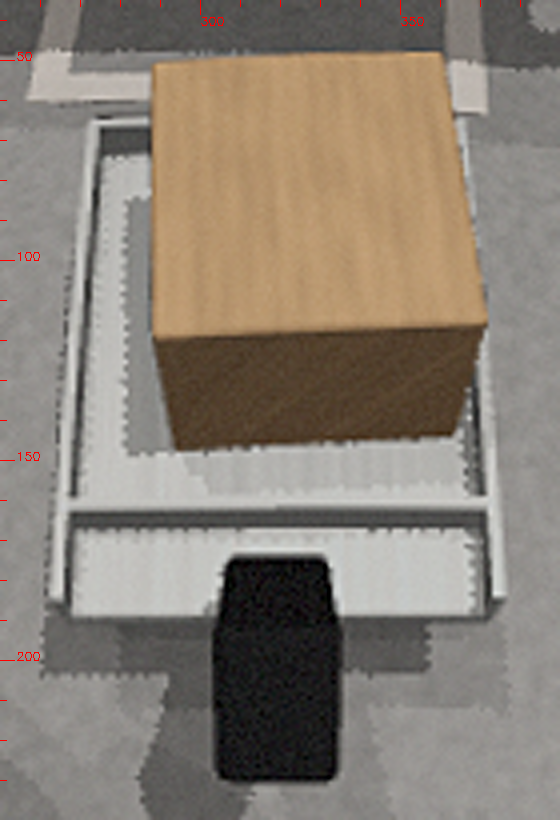

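View pics/w1d.png

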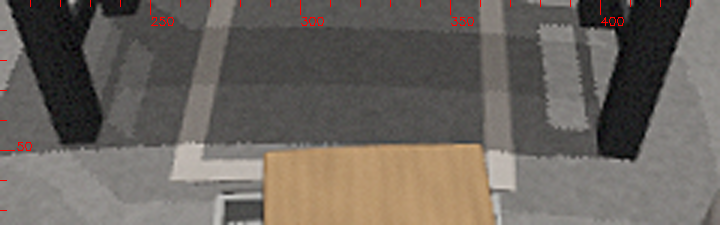

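```bash
cat >> look.py <<'E'
_proj=proj
def proj(c,p):
    if not c.get("fish"): return _proj(c,p)
    q=(np.atleast_2d(p)-c["T"][:3,3])@c["T"][:3,:3]; r=np.hypot(q[:,0],q[:,1]); th=np.arctan2(r,q[:,2]); K=c["K"]
    return np.c_[K[0,2]+K[0,0]*th*q[:,0]/r, K[1,2]+K[1,1]*th*q[:,1]/r]
def cam(o,fish=False):
    z=np.load(f"pics/{o}.npz"); return dict(K=z["K"],T=z["T"],fish=fish)
E
python3 - <<'E'
from fit import *
W=cam("w1",True); N=None
sx=-.5736; cz=.8192
def g(al,dp,y): # along lean up, depth forward, lateral
    return [-99.4+sx*al+cz*dp, y, 99.1+cz*al-sx*dp]
cad=[(W,262,185,[-75,55,68]),(W,375.3,184.5,[-75,-55,68]),(W,273.2,65,[75,55,68]),
(W,303.5,229.5,g(29,-16,12)),(W,334.3,229.5,g(29,-16,-12)),(W,304,192,g(29,16,12)),(W,335,192,g(29,16,-12))]
q,r=fit(cad,[.526,-.105,1.08]); print(np.round(q[:2]*1000,1),np.round(np.degrees(q[2]),2)); print(np.round(r,1).tolist())
h=6
bay=[(W,257.3,59.5,[-117-h,78+h,0]),(W,371.5,63,[-117-h,-78-h,0]),(W,272.7,0,[N,78,0]),(W,264.7,43,[N,78,0]),(W,364.8,0,[N,-78,0]),(W,367.2,43,[N,-78,0])]
b,r=fit(bay,[.637,.137,1.06]); print(np.round(b[:2]*1000,1),np.round(np.degrees(b[2]),2)); print(np.round(r,1).tolist())
d=q[:2]-b[:2]; c,s=np.cos(b[2]),np.sin(b[2]); print("caddy in bay",1000*np.array([c*d[0]+s*d[1],-s*d[0]+c*d[1]]),np.degrees(q[2]-b[2]))
hp=place(q[:3],[[-.0994,0,.0991]])[0]; print("handle",hp)
from scipy.spatial.transform import Rotation as R
s=manip.sense(); M=R.from_euler('xyz',s['eef_rot'],degrees=True).as_matrix()
for yaw in (np.degrees(q[2]),):
  a=np.radians(yaw); f=np.array([np.cos(a),np.sin(a),0]); l=np.array([-f[1],f[0],0]); z=f*.5736-np.array([0,0,.8192])
  print("roterr",np.degrees((R.from_matrix(M).inv()*R.from_matrix(np.c_[np.cross(-l,z),-l,z])).as_rotvec()), "move to grasp",np.round(1000*M.T@(hp+.019*z-s['ee_pos']),1))
  print(np.round(1000*M.T@(np.array([.478,-.1925,.0991])+.019*z-s['ee_pos']),1))
E
```

```text
[ 522.  -101.4] 63.18
[[0.3, -0.8], [1.0, -0.3], [-0.6, -1.0], [-0.2, 2.0], [0.3, 2.0], [-1.6, -0.4], [0.3, -0.4]]
[639.2 135.6] 60.4
[[0.3, 0.1], [-0.2, -0.0], [2.3, 0.2], [0.3, 0.1], [-1.0, 0.0], [-0.8, 0.0]]
caddy in bay [-263.93234502  -15.18732773] 2.7739980613415645
handle [ 0.47717889 -0.19014476  0.0991    ]
roterr [ 0.15575209  0.11130089 -0.10143351] move to grasp [  0.4  -1.2 121.9]
[ -1.    0.6 120.9]
```

```bash
python3 -m jog '[{"offset":[0,0,25],"rot":[0,0,0],"jaw":0},{"offset":[0,0,25],"rot":[0,0,0],"jaw":0},{"offset":[0,0,25],"rot":[0,0,0],"jaw":0},{"offset":[0,0,20],"rot":[0,0,0],"jaw":0},{"offset":[0,0,15],"rot":[0,0,0],"jaw":0},{"offset":[0,0,10],"rot":[0,0,0],"jaw":0},{"offset":[0,0,0],"rot":[0,0,0],"jaw":0}]'
python3 - <<'E'
from look import *
save("wrist","w2"); save("side","d2");save("scene","s2");crop("d2",290,110,450,230,5,"d2c"); crop("w2",240,30,400,330,2,"w2c")
crop("s2",190,160,330,260,5,"s2c")
E
```

```text
time_s: 3.45
ee_pos: [0.4824, -0.1815, 0.0841]
eef_rot: [-179.9, -35.0, 63.0]
force: [0.8, -0.4, 0.9]
gripper_width: 0.0852
```

View pics/d2c.png

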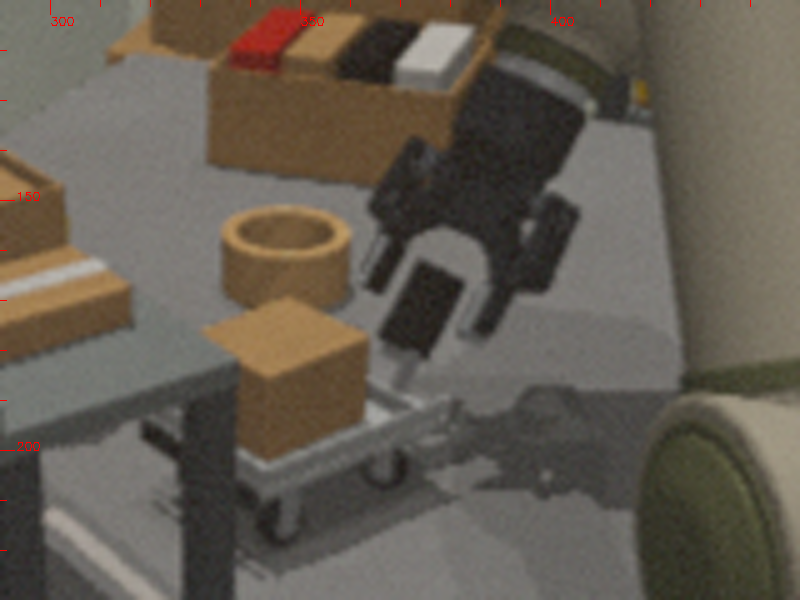

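View pics/w2.png

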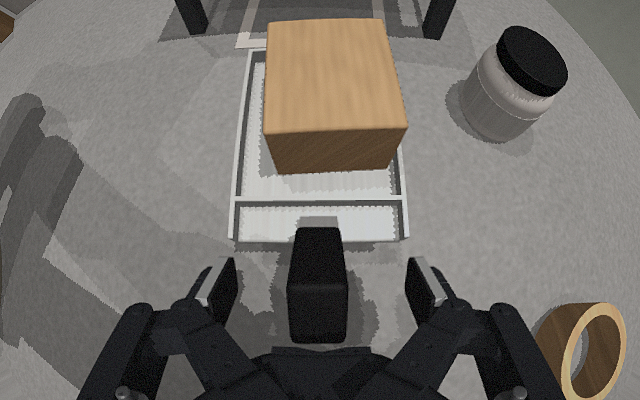

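```bash
python3 -m jog '[{"offset":[0,-1.6,0],"rot":[0,0,0],"jaw":0},{"offset":[0,0,0],"rot":[0,0,0],"jaw":0.4},{"offset":[0,0,0],"rot":[0,0,0],"jaw":0.6},{"offset":[0,0,0],"rot":[0,0,0],"jaw":1},{"offset":[0,0,0],"rot":[0,0,0],"jaw":1},{"offset":[0,0,0],"rot":[0,0,0],"jaw":1},{"offset":[0,0,0],"rot":[0,0,0],"jaw":1}]'
python3 - <<'E'
from look import *
s=manip.sense(); print({k:np.round(s[k],4) for k in s})
save("wrist","w3"); save("side","d3");save("scene","s3");crop("d3",290,110,450,230,5,"d3c")
crop("w3",210,0,410,150,4,"w3c")
E
```

```text
time_s: 4.3
ee_pos: [0.4813, -0.1807, 0.0848]
eef_rot: [180.0, -35.0, 63.0]
force: [0.1, -0.3, 1.4]
gripper_width: 0.0234
{'time_s': np.float64(4.3), 'q': array([-49.8316,  30.826 ,  98.9541,  34.4038,  69.3428, -40.8237]), 'joint_vel': array([ 0.0027, -0.0016,  0.0445,  0.0476, -0.0021, -0.0044]), 'effort': array([-1.33500e-01, -4.34867e+01, -1.85905e+01,  9.91800e-01,
        8.09300e-01, -2.63000e-02]), 'ee_pos': array([ 0.4813, -0.1807,  0.0848]), 'eef_rot': array([179.9944, -35.012 ,  63.0357]), 'force': array([ 0.1075, -0.2923,  1.3708]), 'wrist_torque': array([1.000e-04, 1.177e-01, 1.055e-01]), 'gripper_width': np.float64(0.0234)}
```

View pics/d3c.png

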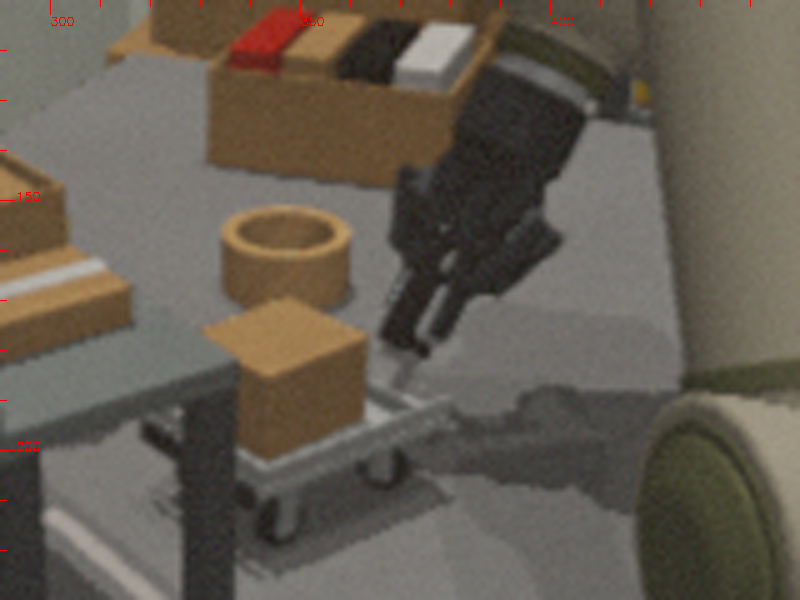

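View pics/w3.png

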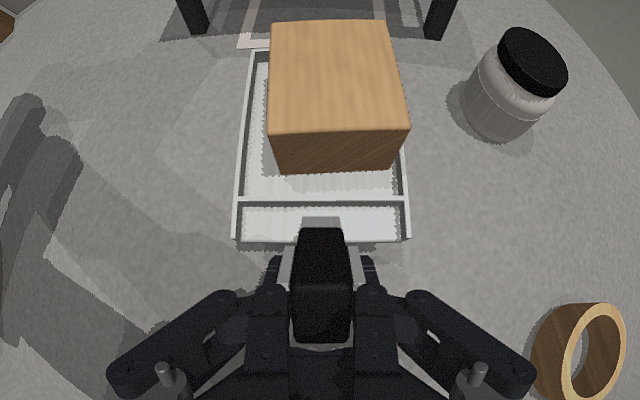

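View pics/w3c.png

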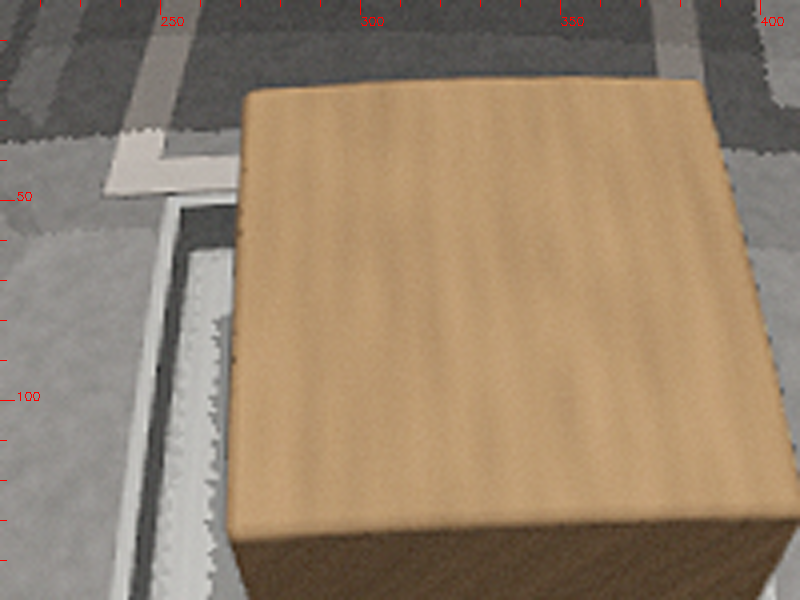

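```bash
python3 -m jog '[{"offset":[1.64,0,1.15],"rot":[0,0,0],"jaw":1},{"offset":[3.28,0,2.29],"rot":[0,0,0],"jaw":1},{"offset":[4.1,0,2.87],"rot":[0,0,0],"jaw":1},{"offset":[4.1,0,2.87],"rot":[0,0,0],"jaw":1},{"offset":[4.1,0,2.87],"rot":[0,0,0],"jaw":1},{"offset":[4.1,0,2.87],"rot":[0,0,0],"jaw":1},{"offset":[3.28,0,2.29],"rot":[0,0,0],"jaw":1},{"offset":[1.64,0,1.15],"rot":[0,0,0],"jaw":1},{"offset":[0,0,0],"rot":[0,0,0],"jaw":1}]'
python3 - <<'E'
from look import *
s=manip.sense(); print(s['ee_pos'],s['eef_rot'],s['force'],s['wrist_torque'])
save("wrist","w4"); save("side","d4");save("scene","s4");crop("d4",270,130,430,250,5,"d4c")
E
```

```text
time_s: 5.35
ee_pos: [0.4959, -0.1518, 0.0847]
eef_rot: [180.0, -35.0, 63.0]
force: [0.3, 0.9, 3.9]
gripper_width: 0.0234
[ 0.49594518 -0.15181697  0.08473559] [179.99970843 -35.01776345  63.04532227] [0.27360563 0.90650928 3.89497881] [ 0.13375829 -0.08628078  0.01203553]
```

View pics/d4c.png

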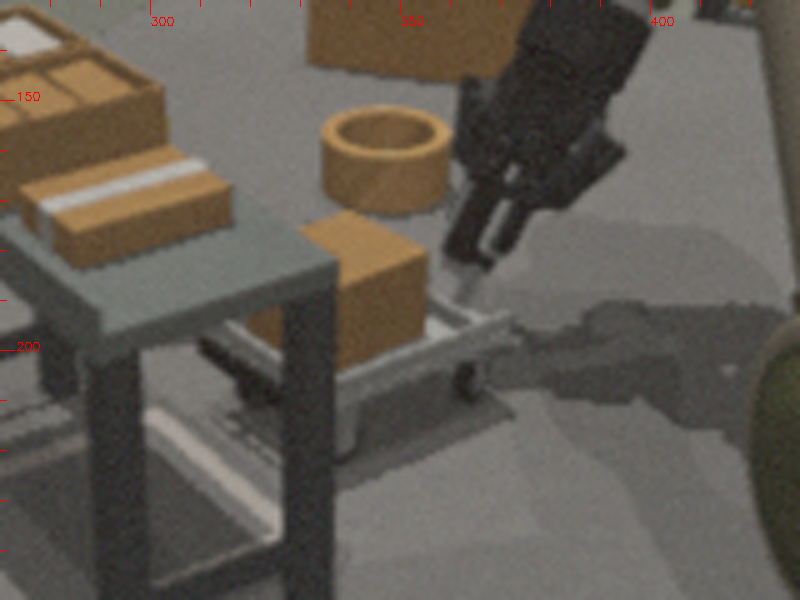

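View pics/w4.png

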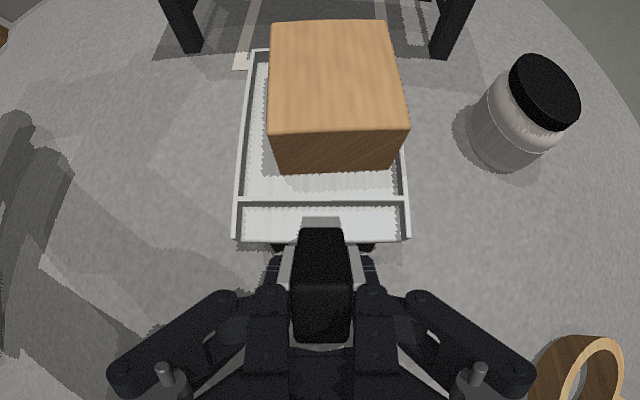

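```bash
python3 -m jog '[{"offset":[1.64,0,1.15],"rot":[0,0,0],"jaw":1},{"offset":[3.28,0,2.29],"rot":[0,0,0],"jaw":1},{"offset":[4.1,0,2.87],"rot":[0,0,0],"jaw":1},{"offset":[4.1,0,2.87],"rot":[0,0,0],"jaw":1},{"offset":[4.1,0,2.87],"rot":[0,0,0],"jaw":1},{"offset":[4.1,0,2.87],"rot":[0,0,0],"jaw":1},{"offset":[3.28,0,2.29],"rot":[0,0,0],"jaw":1},{"offset":[1.64,0,1.15],"rot":[0,0,0],"jaw":1},{"offset":[0,0,0],"rot":[0,0,0],"jaw":1}]'
python3 - <<'E'
from look import *
s=manip.sense(); print(s['ee_pos'],s['eef_rot'],s['force'],s['wrist_torque'])
save("wrist","w5"); save("side","d5");save("scene","s5");crop("d5",290,150,400,240,7,"d5c"); crop("w5",210,0,450,260,3,"w5c"); crop("s5",230,150,390,260,5,"s5c")
E
```

```text
time_s: 6.4
ee_pos: [0.5104, -0.1233, 0.0847]
eef_rot: [-180.0, -35.0, 63.0]
force: [-0.6, 1.2, 6.0]
gripper_width: 0.023
[ 0.51042463 -0.1232699   0.08470788] [-179.99439242  -35.0150332    63.04331391] [-0.62053098  1.16907715  5.99936325] [ 0.28549156 -0.01377516  0.1299702 ]
```

View pics/d5c.png

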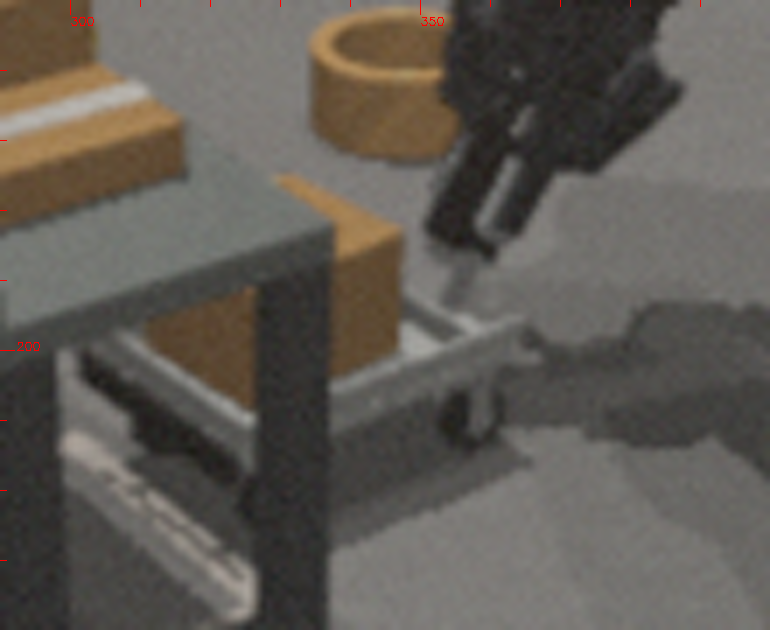

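View pics/w5c.png

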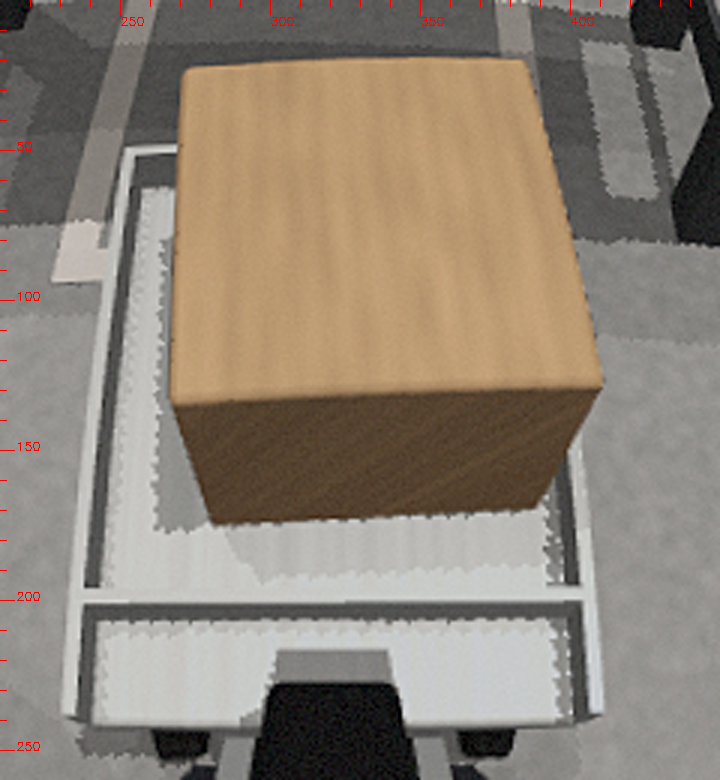

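View pics/s5c.png

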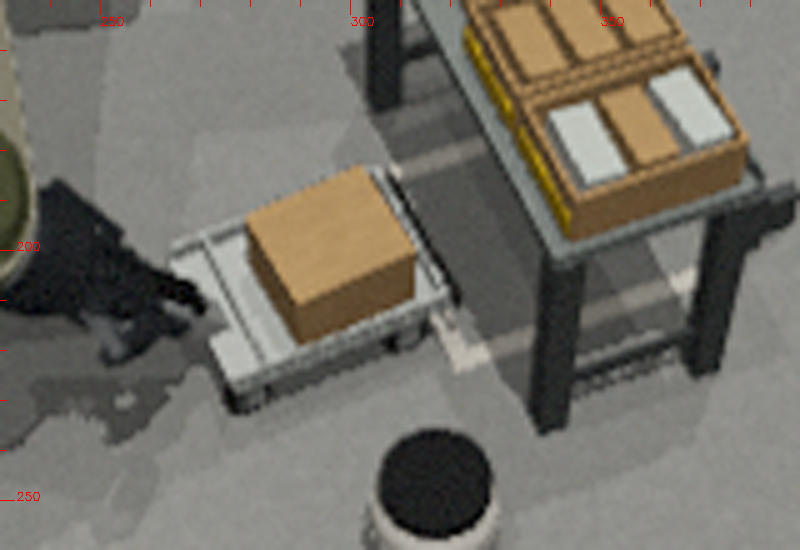

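```bash
cat > rel.py <<'E'
from fit import *
def rel(q,b):
    d=q[:2]-b[:2]; c,s=np.cos(b[2]),np.sin(b[2]); return np.round(1000*np.array([c*d[0]+s*d[1],-s*d[0]+c*d[1]]),1),round(np.degrees(q[2]-b[2]),2)
def show(n,q,r): print(n,np.round(q[:2]*1000,1),np.round(np.degrees(q[2]),2),np.round(r,1).tolist())
E
python3 - <<'E'
from rel import *
W=cam("w5",True); N=None
qw,r=fit([(W,210+65/3,715/3,[-75,55,68]),(W,210+601/3,713/3,[-75,-55,68]),(W,210+125/3,148/3,[75,55,68])],[.55,-.05,1.08]); show("cad w",qw,r)
bw,r=fit([(W,227.3,93.8,[-123,84,0]),(W,257.5,0,[N,78,0]),(W,238.3,75,[N,78,0]),(W,381,3,[N,-78,0])],[.637,.137,1.06]); show("bay w",bw,r)
print("w5",rel(qw,bw))
# scene
qs,r=fit([(S,230+172/5,150+246/5,[-75,55,68]),(S,230+228/5,150+390/5,[-75,-55,68]),(S,230+440/5,150+297/5,[75,-55,68]),(S,230+380/5,150+168/5,[75,55,68])],[.55,-.05,1.08]); show("cad s",qs,r)
for b in ([.6396,.1341,np.radians(60.66)],[.6373,.1357,np.radians(60.7)]): print("s5",rel(qs,np.array(b)), rel(qw,np.array(b)))
s=manip.sense()
from scipy.spatial.transform import Rotation as R
M=R.from_euler('xyz',s['eef_rot'],degrees=True).as_matrix(); g=s['ee_pos']-.019*M[:,2]
a=np.radians(63.04); print("caddy from tool",g+.0994*np.array([np.cos(a),np.sin(a),0]))
E
```

```text
cad w [551.3 -44.2] 63.29 [[-1.2, 0.1], [1.5, 0.0], [-0.1, -0.4]]
bay w [637.9 135. ] 60.31 [[0.5, 0.1], [0.5, 0.1], [-0.6, -0.1], [-0.3, 0.0]]
w5 (array([-198.6,  -13.5]), np.float64(2.99))
cad s [554.2 -48.9] 61.84 [[-1.1, 0.1], [0.2, -1.7], [1.4, 0.4], [-0.3, 0.4]]
s5 (array([-201.4,  -15.2]), np.float64(1.18)) (array([-198.7,  -10.4]), np.float64(2.63))
s5 (array([-201.7,  -17.9]), np.float64(1.14)) (array([-198.9,  -13. ]), np.float64(2.59))
caddy from tool [ 0.55038336 -0.04473055  0.10024445]
```

```bash
cat > plan.py <<'E'
from rel import *
def plan(x,y,psi,n,xend=0.,pitch=35.0):
    # caddy pose in bay (mm, deg); path of front axle, n rows to axle x=xend
    p=np.radians(psi); P=np.array([x+50*np.cos(p),y+50*np.sin(p)]); L=xend-P[0]; m0=np.tan(p)
    def Y(t): return (2*t**3-3*t**2+1)*P[1]+(t**3-2*t**2+t)*m0*L
    def dY(t): return ((6*t*t-6*t)*P[1]+(3*t*t-4*t+1)*m0*L)/L
    ts=np.linspace(0,1,n+1); th=np.arctan(dY(ts)); k=149.4-10.9
    T=np.c_[P[0]+L*ts-k*np.cos(th), Y(ts)-k*np.sin(th)]
    c,s=np.cos(np.radians(pitch)),np.sin(np.radians(pitch))
    for i in range(n):
        d=T[i+1]-T[i]; a=th[i]; f=d[0]*np.cos(a)+d[1]*np.sin(a); l=-d[0]*np.sin(a)+d[1]*np.cos(a); w=np.degrees(th[i+1]-th[i])
        print(i,"off",np.round([c*f,-l,s*f],2),"rot",np.round([s*w,0,-c*w],2),"head",round(np.degrees(th[i+1]),2))
E
python3 -c "
from plan import *
plan(-200,-13,2.65,20)"
```

```text
0 off [6.16 1.53 4.31] rot [ 0.37  0.   -0.53] head 3.3
1 off [6.16 1.33 4.32] rot [ 0.33  0.   -0.47] head 3.87
2 off [6.17 1.14 4.32] rot [ 0.28  0.   -0.4 ] head 4.35
3 off [6.17 0.94 4.32] rot [ 0.23  0.   -0.33] head 4.76
4 off [6.17 0.75 4.32] rot [ 0.18  0.   -0.26] head 5.08
5 off [6.17 0.56 4.32] rot [ 0.14  0.   -0.19] head 5.31
6 off [6.17 0.36 4.32] rot [ 0.09  0.   -0.13] head 5.47
7 off [6.17 0.17 4.32] rot [ 0.04  0.   -0.06] head 5.54
8 off [ 6.17 -0.02  4.32] rot [-0.    0.    0.01] head 5.53
9 off [ 6.17 -0.21  4.32] rot [-0.05  0.    0.07] head 5.44
10 off [ 6.17 -0.41  4.32] rot [-0.1   0.    0.14] head 5.27
11 off [ 6.17 -0.6   4.32] rot [-0.15  0.    0.21] head 5.02
12 off [ 6.17 -0.79  4.32] rot [-0.19  0.    0.28] head 4.68
13 off [ 6.17 -0.99  4.32] rot [-0.24  0.    0.34] head 4.26
14 off [ 6.17 -1.18  4.32] rot [-0.29  0.    0.41] head 3.76
15 off [ 6.16 -1.38  4.32] rot [-0.34  0.    0.48] head 3.17
16 off [ 6.16 -1.57  4.31] rot [-0.38  0.    0.55] head 2.5
17 off [ 6.16 -1.77  4.31] rot [-0.43  0.    0.62] head 1.75
18 off [ 6.16 -1.96  4.31] rot [-0.48  0.    0.68] head 0.92
19 off [ 6.16 -2.16  4.31] rot [-0.53  0.    0.75] head 0.0
```

```bash
python3 -m jog '[{"offset":[6.16,1.53,4.31],"rot":[0.37,0,-0.53],"jaw":1},{"offset":[6.16,1.33,4.31],"rot":[0.33,0,-0.47],"jaw":1},{"offset":[6.17,1.14,4.32],"rot":[0.28,0,-0.4],"jaw":1},{"offset":[6.17,0.94,4.32],"rot":[0.23,0,-0.33],"jaw":1},{"offset":[6.17,0.75,4.32],"rot":[0.18,0,-0.26],"jaw":1},{"offset":[6.17,0.56,4.32],"rot":[0.14,0,-0.19],"jaw":1},{"offset":[6.17,0.36,4.32],"rot":[0.09,0,-0.13],"jaw":1},{"offset":[6.17,0.17,4.32],"rot":[0.04,0,-0.06],"jaw":1},{"offset":[6.17,0,4.32],"rot":[0,0,0],"jaw":1},{"offset":[6.17,-0.2,4.32],"rot":[-0.05,0,0.07],"jaw":1}]'
python3 - <<'E'
from rel import *
from scipy.spatial.transform import Rotation as R
s=manip.sense(); print(s['ee_pos'],s['eef_rot'],s['force'],s['wrist_torque'])
M=R.from_euler('xyz',s['eef_rot'],degrees=True).as_matrix(); g=s['ee_pos']-.019*M[:,2]
a=np.radians(s['eef_rot'][2]); q=np.r_[(g+.0994*np.array([np.cos(a),np.sin(a),0]))[:2],a]; print(q,rel(q,np.array([.638,.135,np.radians(60.4)])))
save("wrist","w6"); save("side","d6");save("scene","s6");crop("w6",210,0,450,260,3,"w6c"); crop("s6",230,120,390,240,5,"s6c")
E
```

```text
time_s: 7.55
ee_pos: [0.5482, -0.0583, 0.0848]
eef_rot: [180.0, -35.0, 65.8]
force: [-1.0, -0.5, 4.8]
gripper_width: 0.0232
[ 0.54823152 -0.05832301  0.08475327] [179.9790763  -34.98496908  65.84485985] [-0.98489403 -0.46311454  4.84443494] [0.20436107 0.09857505 0.24251362]
[0.58444267 0.02243643 1.1492096 ] (array([-124.3,   -9. ]), np.float64(5.44))
```

View pics/w6c.png

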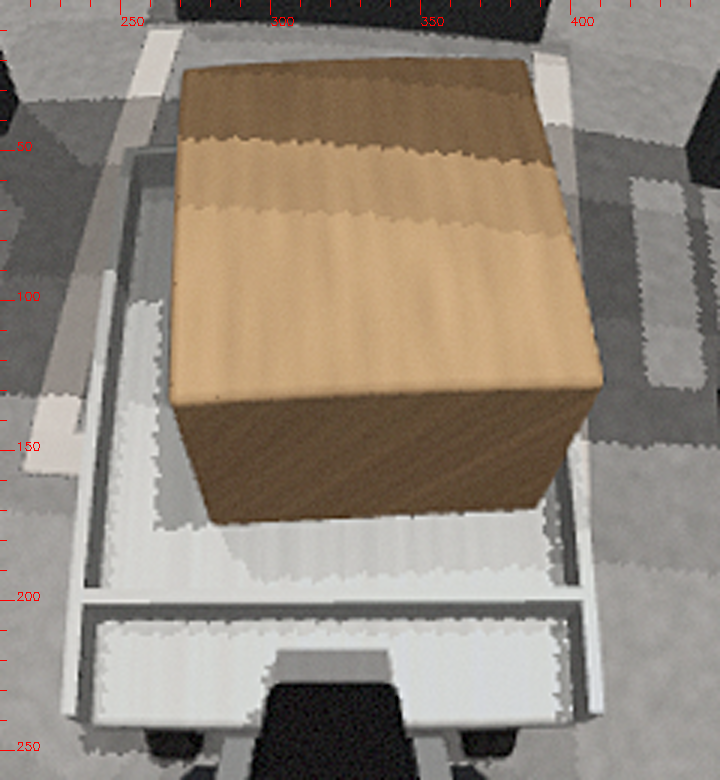

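View pics/s6c.png

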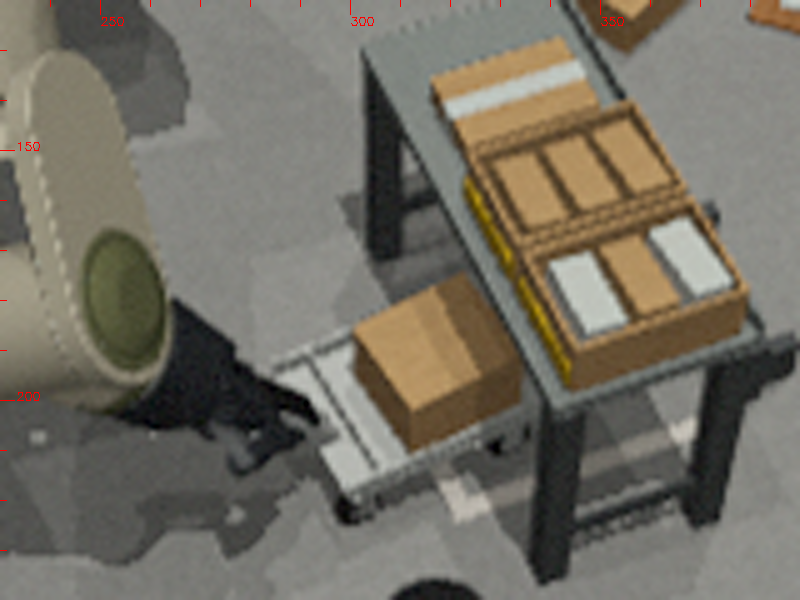

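View pics/d6.png

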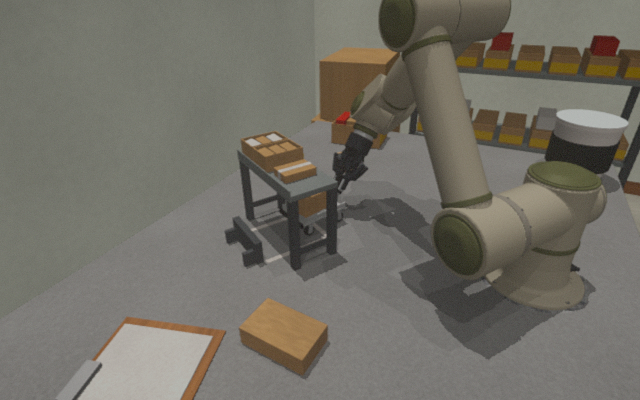

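Run:
```python
from rel import *
W=cam("w6",True); N=None
bw,r=fit([(W,217.3,156.3,[-123,84,0]),(W,265.5,10,[N,78,0]),(W,228.8,131.7,[N,78,0]),(W,246,71,[N,78,0]),(W,394.2,20,[N,-78,0]),(W,395.8,41,[N,-78,0])],[.637,.137,1.06]); show("bay w",bw,r)
qw,r=fit([(W,210+65/3,713/3,[-75,55,68]),(W,210+601/3,713/3,[-75,-55,68]),(W,210+122/3,148/3,[75,55,68])],[.58,.02,1.12]); show("cad w",qw,r)
q=np.array([.58444,.02244,np.radians(65.84)])
print(rel(qw,bw),rel(q,bw))
from plan import plan
```

```text
bay w [637.6 134.6] 59.65 [[-0.2, -0.1], [0.6, 0.2], [0.4, 0.1], [0.1, 0.0], [-0.1, 0.0], [-0.7, 0.0]]
cad w [584.8  23. ] 66.14 [[-1.8, 0.5], [0.8, -0.3], [0.2, -0.5]]
(array([-123. ,  -10.9]), np.float64(6.49)) (array([-123.7,  -10.8]), np.float64(6.19))
```

```bash
python3 -c "
from plan import *
plan(-124,-9.6,5.65,12,12)"
```

```text
0 off [ 5.92 -0.81  4.14] rot [-0.2   0.    0.28] head 5.31
1 off [ 5.91 -0.86  4.14] rot [-0.21  0.    0.3 ] head 4.94
2 off [ 5.91 -0.92  4.14] rot [-0.22  0.    0.32] head 4.55
3 off [ 5.91 -0.97  4.14] rot [-0.24  0.    0.34] head 4.14
4 off [ 5.9  -1.03  4.13] rot [-0.25  0.    0.36] head 3.7
5 off [ 5.9  -1.08  4.13] rot [-0.26  0.    0.38] head 3.24
6 off [ 5.9  -1.14  4.13] rot [-0.28  0.    0.4 ] head 2.76
7 off [ 5.9  -1.19  4.13] rot [-0.29  0.    0.41] head 2.25
8 off [ 5.9  -1.24  4.13] rot [-0.3   0.    0.43] head 1.72
9 off [ 5.89 -1.3   4.13] rot [-0.32  0.    0.45] head 1.17
10 off [ 5.89 -1.35  4.13] rot [-0.33  0.    0.47] head 0.6
11 off [ 5.89 -1.41  4.13] rot [-0.34  0.    0.49] head 0.0
```

Doing the first 9 rows, then looking.

```bash
python3 -m jog '[{"offset":[5.92,-0.81,4.14],"rot":[-0.2,0,0.28],"jaw":1},{"offset":[5.91,-0.86,4.14],"rot":[-0.21,0,0.3],"jaw":1},{"offset":[5.91,-0.92,4.14],"rot":[-0.22,0,0.32],"jaw":1},{"offset":[5.91,-0.97,4.14],"rot":[-0.24,0,0.34],"jaw":1},{"offset":[5.9,-1.03,4.13],"rot":[-0.25,0,0.36],"jaw":1},{"offset":[5.9,-1.08,4.13],"rot":[-0.26,0,0.38],"jaw":1},{"offset":[5.9,-1.14,4.13],"rot":[-0.28,0,0.4],"jaw":1},{"offset":[5.9,-1.19,4.13],"rot":[-0.29,0,0.41],"jaw":1},{"offset":[3,-0.6,2.1],"rot":[-0.15,0,0.21],"jaw":1},{"offset":[0,0,0],"rot":[0,0,0],"jaw":1}]'
cat > st.py <<'E'
from rel import *
from scipy.spatial.transform import Rotation as R
import sys
def st(n):
    s=manip.sense(); print(s['time_s'],s['ee_pos'],s['eef_rot'],s['force'],s['wrist_torque'],np.round(s['q'],1))
    M=R.from_euler('xyz',s['eef_rot'],degrees=True).as_matrix(); g=s['ee_pos']-.019*M[:,2]
    a=np.radians(s['eef_rot'][2]); q=np.r_[(g+.0994*np.array([np.cos(a),np.sin(a),0]))[:2],a]; print(q,rel(q,np.array([.638,.1348,np.radians(60.2)])))
    save("wrist",f"w{n}"); save("side",f"d{n}");save("scene",f"s{n}");crop(f"w{n}",210,0,450,260,3,f"w{n}c"); crop(f"s{n}",250,100,410,220,5,f"s{n}c"); crop(f"d{n}",220,140,380,270,5,f"d{n}c")
st(sys.argv[1])
E
python3 st.py 7
```

```text
time_s: 8.7
ee_pos: [0.567, 0.0008, 0.0847]
eef_rot: [180.0, -35.0, 62.2]
force: [0.2, -0.5, 3.9]
gripper_width: 0.0236
8.7 [0.56700273 0.00080596 0.08471316] [179.98239893 -35.00090953  62.17601654] [ 0.16212669 -0.48885854  3.90459032] [ 0.20349115 -0.10277851  0.03990046] [-27.5  30.5  99.6  42.6  58.  -25.6]
[0.60830639 0.07907841 1.0851762 ] (array([-63.1,  -1.9]), np.float64(1.98))
```

View pics/w7c.png

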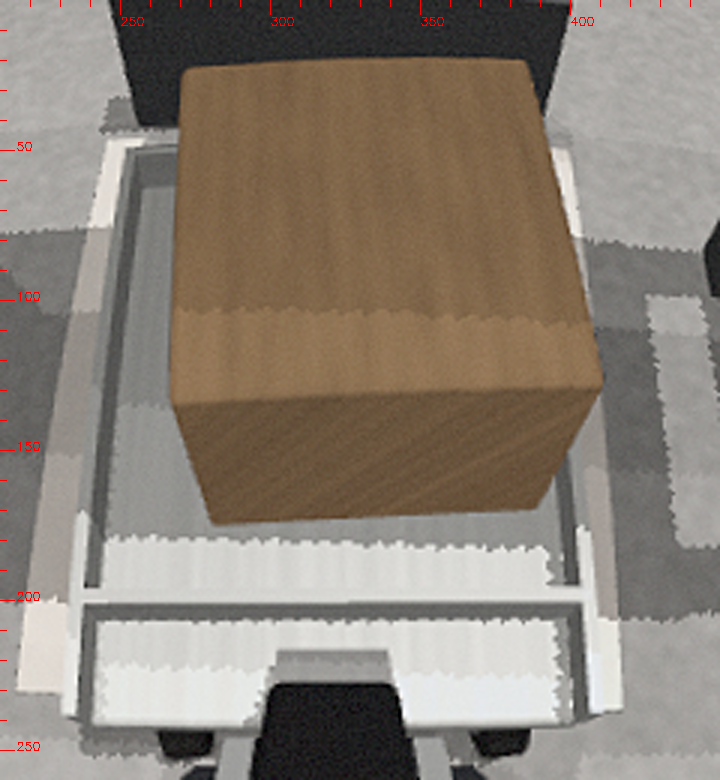

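View pics/d7c.png

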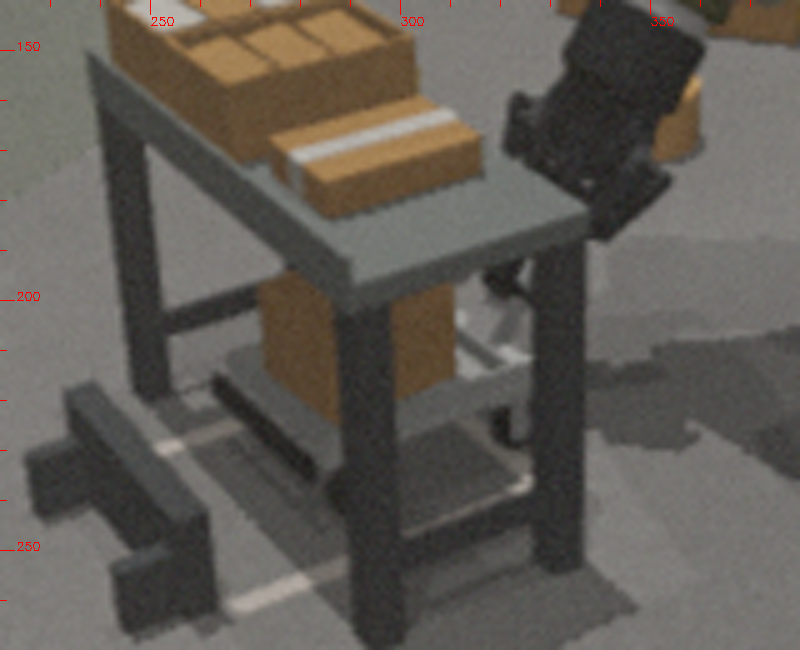

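View pics/s7c.png

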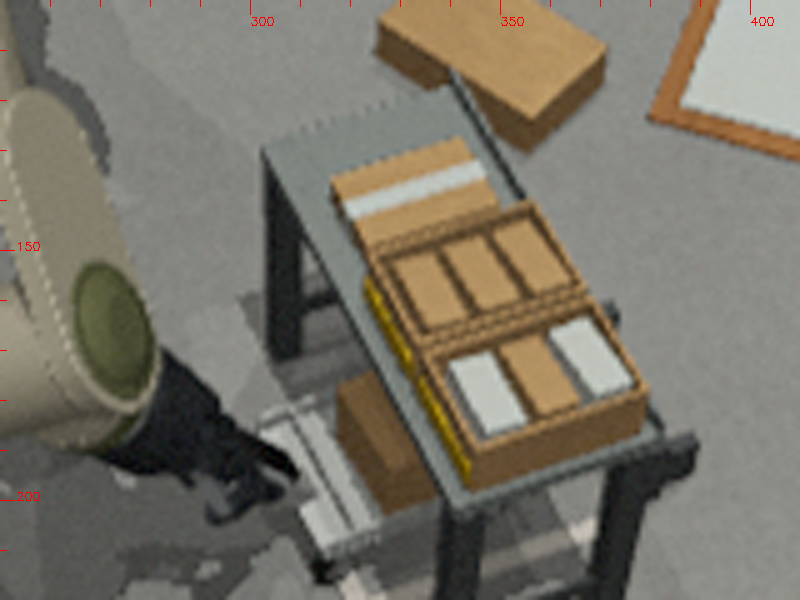

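Run:
```python
from rel import *
W=cam("w7",True); N=None
o=[(W,215.3,230.3,[-123,84,0]),(W,417.3,237,[-123,-84,0]),(W,210+104/3,145/3,[N,84,0]),(W,210+50/3,110,[N,84,0]),(W,210+605/3,150,[N,-84,0]),(W,210+615/3,200,[N,-84,0]),(W,210+135/3,126/3,[86,75,0])]
bw,r=fit(o,[.637,.137,1.06]); show("bay w",bw,r)
bw2,r=fit(o[:-1],[.637,.137,1.06]); show("bay w",bw2,r)
qw,r=fit([(W,210+65/3,713/3,[-75,55,68]),(W,210+601/3,713/3,[-75,-55,68]),(W,210+124/3,148/3,[75,55,68])],[.61,.08,1.08]); show("cad w",qw,r)
q=np.array([.6083,.0791,np.radians(62.18)])
for b in (bw,bw2):print(rel(qw,b),rel(q,b))
```

```text
bay w [637.5 134.9] 60.65 [[1.4, 0.3], [-1.4, -0.9], [1.3, 0.2], [6.7, 0.2], [-1.2, 0.1], [-0.8, 0.0], [-0.2, 1.5]]
bay w [637.  134.8] 60.86 [[1.4, 1.1], [-1.3, -0.8], [0.8, 0.1], [6.4, 0.2], [-1.4, 0.1], [-0.8, 0.0]]
cad w [609.   79.5] 62.38 [[-1.6, 0.4], [1.1, -0.2], [0.1, -0.6]]
(array([-62.3,  -2.3]), np.float64(1.73)) (array([-63. ,  -1.9]), np.float64(1.53))
(array([-61.9,  -2.5]), np.float64(1.51)) (array([-62.6,  -2. ]), np.float64(1.32))
```

```bash
python3 -m jog '[{"offset":[4.1,-0.65,2.87],"rot":[-0.16,0,0.23],"jaw":1},{"offset":[4.1,-0.65,2.87],"rot":[-0.16,0,0.23],"jaw":1},{"offset":[4.1,-0.65,2.87],"rot":[-0.16,0,0.23],"jaw":1},{"offset":[4.1,-0.65,2.87],"rot":[-0.16,0,0.23],"jaw":1},{"offset":[4.1,-0.65,2.87],"rot":[-0.16,0,0.23],"jaw":1},{"offset":[4.1,-0.65,2.87],"rot":[-0.16,0,0.23],"jaw":1},{"offset":[4.1,0,2.87],"rot":[0,0,0],"jaw":1},{"offset":[4.1,0,2.87],"rot":[0,0,0],"jaw":1},{"offset":[2.05,0,1.43],"rot":[0,0,0],"jaw":1},{"offset":[0,0,0],"rot":[0,0,0],"jaw":1}]'
python3 st.py 8
```

```text
time_s: 9.85
ee_pos: [0.584, 0.0399, 0.0847]
eef_rot: [-180.0, -35.0, 60.5]
force: [-1.3, 1.2, 3.8]
gripper_width: 0.0234
9.85 [0.5839895  0.03994051 0.08470073] [-179.98399248  -35.00461259   60.49564606] [-1.26103152  1.17280465  3.80890761] [0.30949559 0.05157023 0.14611936] [-22.6  30.9  98.8  44.2  54.8 -20.9]
[0.62757985 0.11696175 1.05584821] (array([-20.7,   0.2]), np.float64(0.3))
```

View pics/w8c.png

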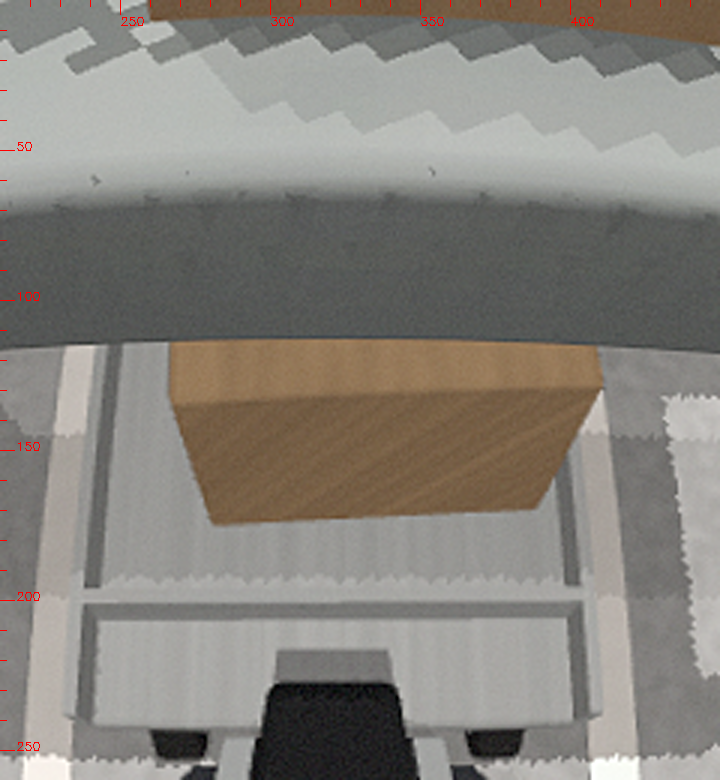

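View pics/d8c.png

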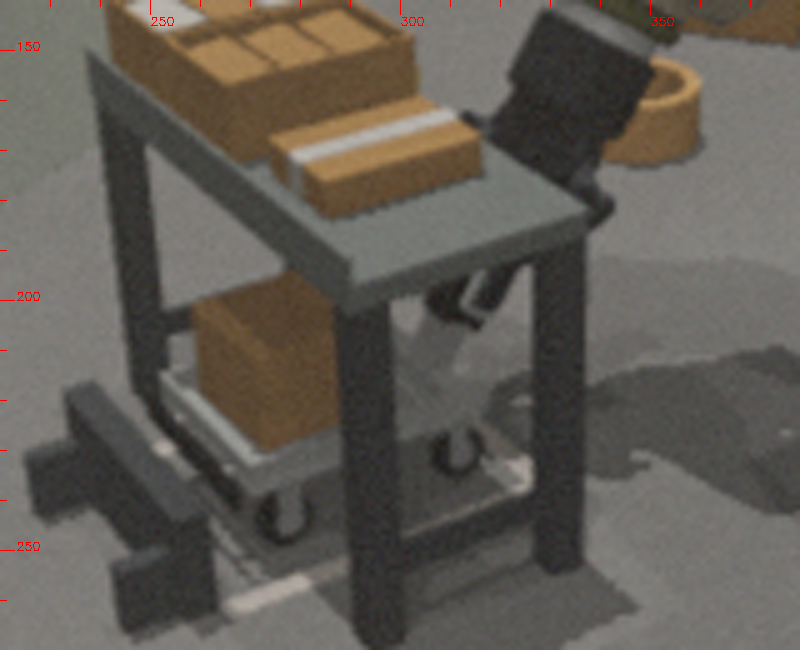

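View pics/s8c.png

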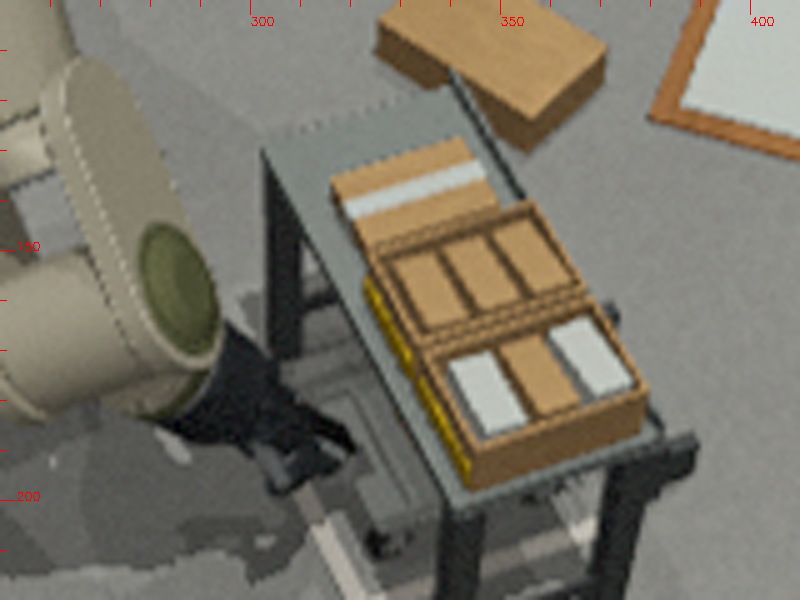

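Run:
```python
from rel import *
W=cam("w8",True); N=None
U=lambda x:210+x/3
o=[(W,U(66),345/3,[N,84,0]),(W,U(33),600/3,[N,84,0]),(W,U(22),750/3,[N,84,0]),(W,U(606),405/3,[N,-84,0]),(W,U(634),600/3,[N,-84,0]),(W,U(639),740/3,[N,-84,0])]
def res(q):
    # outer lines: distance via fit of free x
    return 0
for h in (84,):
  b,r=fit(o+[(W,320,100,[N,N,N])],[.637,.1348,1.05]) if 0 else fit(o,[.637,.1348,1.055]); show("bay",b,r)
q=np.array([.62758,.11696,np.radians(60.5)])
print("y/heading only:",rel(q,b))
qw,r=fit([(W,U(67),715/3,[-75,55,68]),(W,U(601),713/3,[-75,-55,68]),(W,U(82),590/3,[N,55,68]),(W,U(585),590/3,[N,-55,68])],[.627,.117,1.055]); show("cad w",qw,r); print(rel(qw,b))
```

```text
bay [589.9  48.3] 60.92 [[1.1, 0.1], [2.7, 0.1], [3.1, 0.0], [-1.6, 0.1], [-3.4, 0.1], [-1.3, 0.1]]
y/heading only: (array([78.4,  0.4]), np.float64(-0.42))
cad w [628.5 117.1] 60.73 [[-1.7, -0.0], [1.7, -0.0], [-3.9, -0.1], [4.0, -0.1]]
(array([79. , -0.3]), np.float64(-0.18))
```

```bash
python3 -m jog '[{"offset":[2.46,0,1.72],"rot":[0,0,0],"jaw":1},{"offset":[3.28,0,2.29],"rot":[0,0,0],"jaw":1},{"offset":[2.46,0,1.72],"rot":[0,0,0],"jaw":1},{"offset":[1.64,0,1.15],"rot":[0,0,0],"jaw":1},{"offset":[1.64,0,1.15],"rot":[0,0,0],"jaw":1},{"offset":[0.82,0,0.57],"rot":[0,0,0],"jaw":1},{"offset":[0,0,0],"rot":[0,0,0],"jaw":1},{"offset":[0,0,0],"rot":[0,0,0],"jaw":1}]'
python3 -c "
from rig import manip;print(manip.sense()['force'])"
python3 -m jog '[{"offset":[0.82,0,0.57],"rot":[0,0,0],"jaw":1},{"offset":[0.82,0,0.57],"rot":[0,0,0],"jaw":1},{"offset":[0,0,0],"rot":[0,0,0],"jaw":1}]'
python3 st.py 9
```

```text
time_s: 10.8
ee_pos: [0.5913, 0.0529, 0.0847]
eef_rot: [-180.0, -35.0, 60.5]
force: [-0.5, 0.8, 5.4]
gripper_width: 0.0237
[-0.5411814   0.766437    5.39989955]
time_s: 11.1
ee_pos: [0.5923, 0.0546, 0.0847]
eef_rot: [-180.0, -35.0, 60.5]
force: [-1.5, 1.9, 4.5]
gripper_width: 0.0234
11.1 [0.59228828 0.05462951 0.08472368] [-179.98437258  -34.99999385   60.48620282] [-1.50759044  1.87420181  4.53760139] [0.40403655 0.05636533 0.31772004] [-20.8  31.5  97.8  44.4  54.1 -19.2]
[0.63589183 0.13164472 1.05568339] (array([-3.8,  0.3]), np.float64(0.29))
```

View pics/d9c.png

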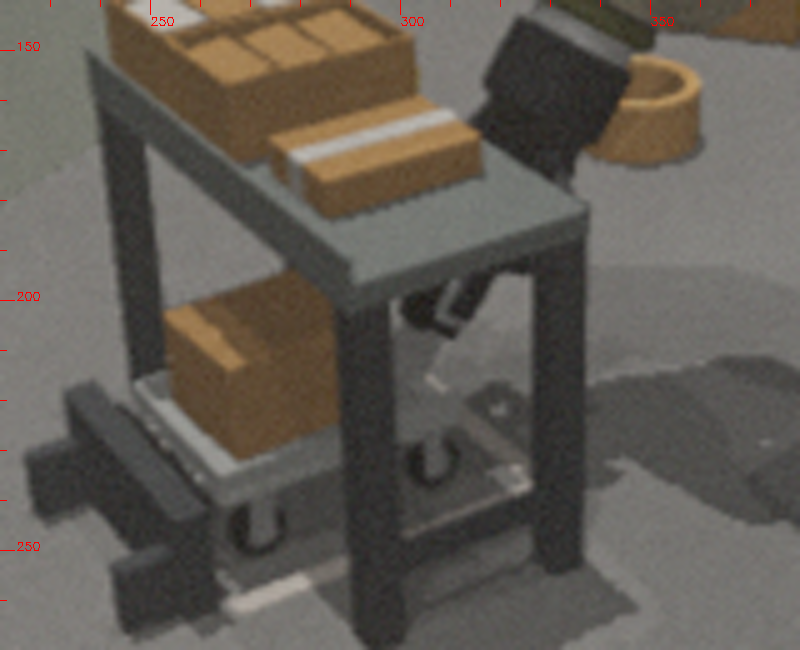

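```bash
P='import numpy as np
from rig import manip
f=manip.sense()["force"];print("fwd",f[0]*.4925+f[1]*.8703,f)'
python3 -m jog '[{"offset":[0.82,0,0.57],"rot":[0,0,0],"jaw":1},{"offset":[0,0,0],"rot":[0,0,0],"jaw":1}]'; python3 -c "$P"
python3 -m jog '[{"offset":[0.82,0,0.57],"rot":[0,0,0],"jaw":1},{"offset":[0,0,0],"rot":[0,0,0],"jaw":1}]'; python3 -c "$P"
python3 -m jog '[{"offset":[0.82,0,0.57],"rot":[0,0,0],"jaw":1},{"offset":[0,0,0],"rot":[0,0,0],"jaw":1}]'; python3 -c "$P"
```

```text
time_s: 11.45
ee_pos: [0.5928, 0.0555, 0.0847]
eef_rot: [-180.0, -35.0, 60.5]
force: [-0.5, 0.4, 5.1]
gripper_width: 0.0235
fwd 0.0910073113916442 [-0.53937906  0.40980294  5.06402755]
time_s: 11.65
ee_pos: [0.5933, 0.0564, 0.0847]
eef_rot: [-180.0, -35.0, 60.5]
force: [-0.7, 0.7, 4.8]
gripper_width: 0.0232
fwd 0.2498626031043909 [-0.74928291  0.71111621  4.76234948]
time_s: 11.85
ee_pos: [0.5938, 0.0573, 0.0847]
eef_rot: [-180.0, -35.0, 60.5]
force: [-1.5, 0.0, 4.7]
gripper_width: 0.0233
fwd -0.7336594877054635 [-1.49271098e+00  1.72431114e-03  4.72963204e+00]
```

```bash
P='import numpy as np
from rig import manip
f=manip.sense()["force"];print("fwd",f[0]*.4925+f[1]*.8703,f)'
python3 -m jog '[{"offset":[0.82,0,0.57],"rot":[0,0,0],"jaw":1},{"offset":[0,0,0],"rot":[0,0,0],"jaw":1}]'; python3 -c "$P"
python3 -m jog '[{"offset":[0.41,0,0.29],"rot":[0,0,0],"jaw":1},{"offset":[0,0,0],"rot":[0,0,0],"jaw":1}]'; python3 -c "$P"
```

```text
time_s: 12.05
ee_pos: [0.5942, 0.0581, 0.0847]
eef_rot: [-180.0, -35.0, 60.5]
force: [-2.7, 0.4, 5.9]
gripper_width: 0.0235
fwd -1.003617059933748 [-2.70345291  0.37669022  5.91189302]
time_s: 12.25
ee_pos: [0.5944, 0.0584, 0.0847]
eef_rot: [-180.0, -35.0, 60.5]
force: [-2.9, -0.7, 5.6]
gripper_width: 0.0234
fwd -2.0538896418421846 [-2.91273989 -0.71166867  5.60048658]
```

```bash
P='import numpy as np
from rig import manip
f=manip.sense()["force"];print("fwd",f[0]*.4925+f[1]*.8703,f)'
python3 -m jog '[{"offset":[0.41,0,0.29],"rot":[0,0,0],"jaw":1},{"offset":[0,0,0],"rot":[0,0,0],"jaw":1},{"offset":[0,0,0],"rot":[0,0,0],"jaw":1}]'; python3 -c "$P"
python3 st.py 10
```

```text
time_s: 12.55
ee_pos: [0.5946, 0.0587, 0.0847]
eef_rot: [-180.0, -35.0, 60.5]
force: [-4.4, -1.9, 6.5]
gripper_width: 0.0234
fwd -3.807620720640001 [-4.43928947 -1.86288712  6.47817952]
12.55 [0.59460901 0.05873562 0.0847042 ] [-179.98132042  -34.97481779   60.48560548] [-4.43928947 -1.86288712  6.47817952] [0.19572881 0.40229364 0.37495744] [-20.2  31.6  97.5  44.4  54.  -18.7]
[0.63821761 0.13575583 1.05567297] (array([0.9, 0.3]), np.float64(0.29))
```

View pics/d10c.png

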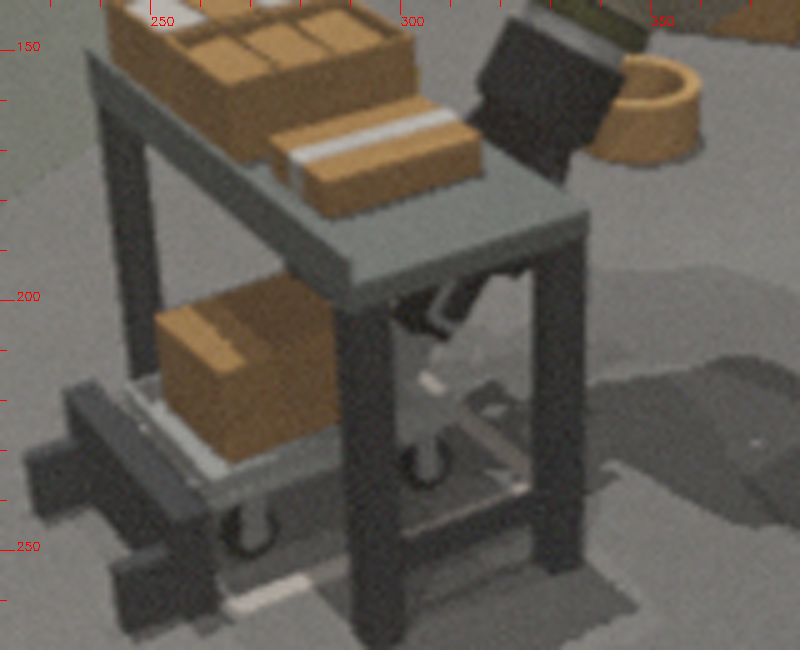

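View pics/w10c.png

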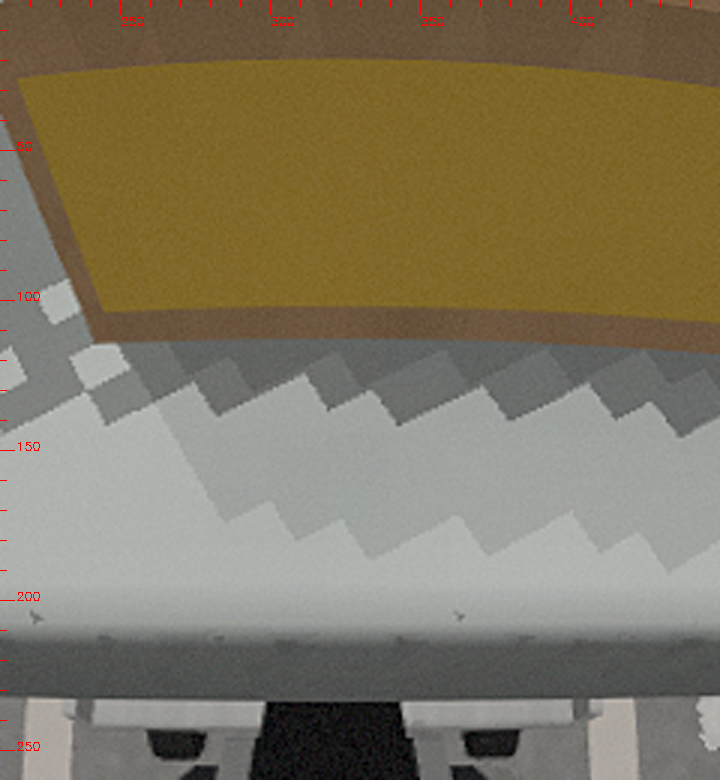

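```bash
P='import numpy as np
from rig import manip
f=manip.sense()["force"];print("fwd",f[0]*.4925+f[1]*.8703,f)'
python3 -m jog '[{"offset":[-0.25,0,-0.17],"rot":[0,0,0],"jaw":1},{"offset":[-0.25,0,-0.17],"rot":[0,0,0],"jaw":1},{"offset":[0,0,0],"rot":[0,0,0],"jaw":1},{"offset":[0,0,0],"rot":[0,0,0],"jaw":1}]'; python3 -c "$P"
```

```text
time_s: 13.1
ee_pos: [0.5944, 0.0583, 0.0847]
eef_rot: [-180.0, -35.0, 60.5]
force: [-3.8, -0.4, 5.4]
gripper_width: 0.0232
fwd -2.2615346696652203 [-3.79826333 -0.44914395  5.4408642 ]
```

```bash
P='import numpy as np
from rig import manip
f=manip.sense()["force"];print("fwd",f[0]*.4925+f[1]*.8703,f)'
python3 -m jog '[{"offset":[-0.16,-0.2,-0.11],"rot":[0,0,0],"jaw":1},{"offset":[-0.12,-0.2,-0.09],"rot":[0,0,0],"jaw":1},{"offset":[0,0,0],"rot":[0,0,0],"jaw":1},{"offset":[0,0,0],"rot":[0,0,0],"jaw":1}]'; python3 -c "$P"
```

```text
time_s: 13.5
ee_pos: [0.5941, 0.0582, 0.0847]
eef_rot: [180.0, -35.0, 60.5]
force: [-2.1, -0.9, 5.6]
gripper_width: 0.0232
fwd -1.8143684767787862 [-2.05143868 -0.92385951  5.55419242]
```

```bash
python3 -m jog '[{"offset":[0,0,0],"rot":[0,0,0],"jaw":0.74},{"offset":[0,0,0],"rot":[0,0,0],"jaw":0.72},{"offset":[0,0,0],"rot":[0,0,0],"jaw":0.7},{"offset":[0,0,0],"rot":[0,0,0],"jaw":0.68},{"offset":[0,0,0],"rot":[0,0,0],"jaw":0.66},{"offset":[0,0,0],"rot":[0,0,0],"jaw":0.64},{"offset":[0,0,0],"rot":[0,0,0],"jaw":0.62},{"offset":[0,0,0],"rot":[0,0,0],"jaw":0.6}]'
python3 st.py 11
```

```text
time_s: 14.3
ee_pos: [0.594, 0.0584, 0.0847]
eef_rot: [-180.0, -35.0, 60.5]
force: [-0.1, 0.1, -0.5]
gripper_width: 0.0341
14.3 [0.59397118 0.05839483 0.08468949] [-179.99185562  -34.99455872   60.49169461] [-0.11304117  0.08606307 -0.4538385 ] [-0.22880849  0.142123   -0.03786972] [-20.3  31.6  97.6  44.4  53.9 -18.8]
[0.63756592 0.13541673 1.05577924] (array([0.3, 0.7]), np.float64(0.29))
```

View pics/d11c.png

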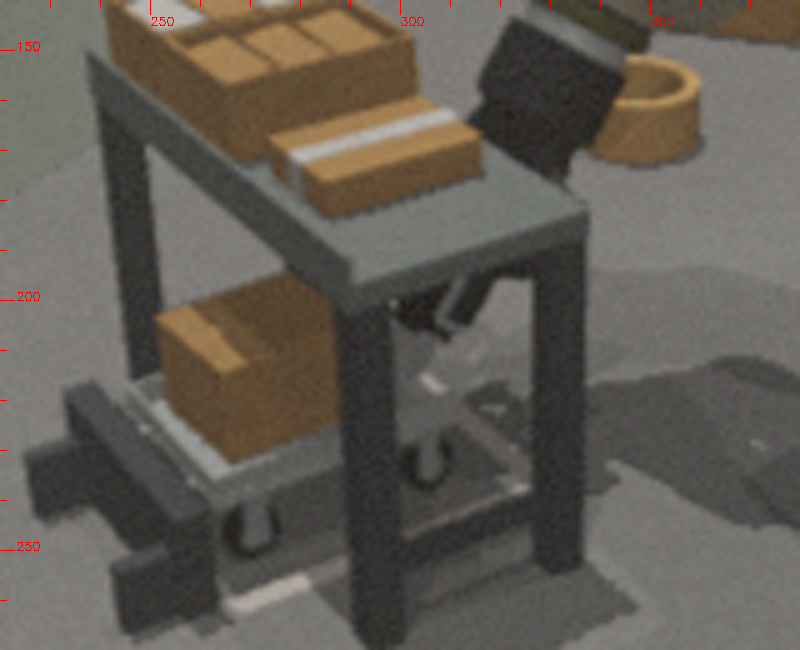

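View pics/w11.png

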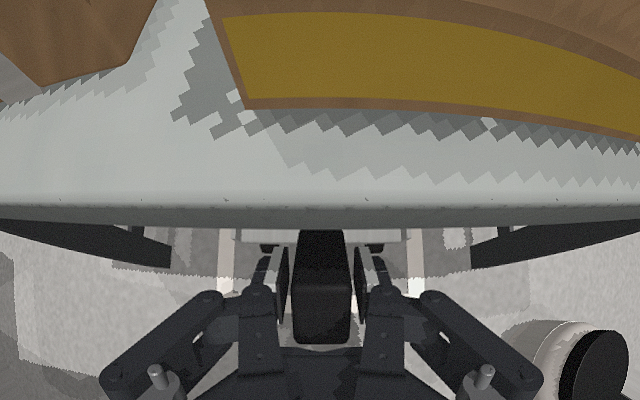

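```bash
python3 -m jog '[{"offset":[0,0,0],"rot":[0,0,0],"jaw":0.4},{"offset":[0,0,0],"rot":[0,0,0],"jaw":0.2},{"offset":[0,0,0],"rot":[0,0,0],"jaw":0},{"offset":[0,0,0],"rot":[0,0,0],"jaw":0},{"offset":[0,0,0],"rot":[0,0,0],"jaw":0}]'
python3 st.py 12
python3 - <<'E'
import cv2,numpy as np
g=lambda n: cv2.cvtColor(cv2.imread(f"pics/d{n}.png"),cv2.COLOR_BGR2GRAY).astype(np.float32)
def sh(a,b):
    x0,y0,x1,y1=248,195,285,242
    return cv2.phaseCorrelate(g(a)[195:240,250:284],g(b)[195:240,250:284])
    
W=None
for a,b in [(8,9),(9,10),(10,11),(11,12),(10,12)]:
    A=g(a);B=g(b); T=A[200:232,252:283]
    up=lambda m:cv2.resize(m,None,fx=8,fy=8,interpolation=cv2.INTER_CUBIC)
    r=cv2.matchTemplate(up(B[190:245,240:290]),up(T),cv2.TM_CCOEFF_NORMED); _,m,_,l=cv2.minMaxLoc(r); print(a,b,l[0]/8-12,l[1]/8-10,m)
E
```

```text
time_s: 14.95
ee_pos: [0.594, 0.0584, 0.0847]
eef_rot: [-180.0, -35.0, 60.5]
force: [0.6, 0.3, 0.2]
gripper_width: 0.0852
14.95 [0.59399604 0.05839804 0.08473564] [-179.99301476  -34.99995344   60.48898963] [0.638339   0.3125681  0.23631759] [-0.29390258  0.11767168 -0.00370049] [-20.3  31.6  97.6  44.5  54.  -18.8]
[0.63759335 0.13541679 1.05573203] (array([0.3, 0.7]), np.float64(0.29))
8 9 -4.75 2.5 0.6627863645553589
9 10 -1.25 0.625 0.9428722858428955
10 11 0.25 -0.125 0.9835131764411926
11 12 0.0 0.0 0.9898970723152161
10 12 0.25 -0.125 0.982440173625946
```

View pics/w12.png

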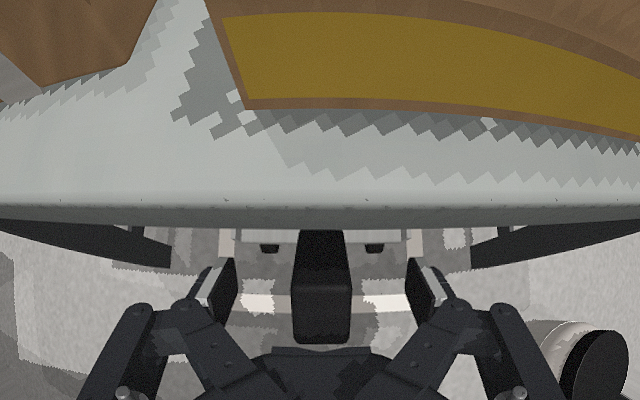

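```bash
python3 -m jog '[{"offset":[0,0,-8],"rot":[0,0,0],"jaw":0},{"offset":[0,0,-15],"rot":[0,0,0],"jaw":0},{"offset":[0,0,-20],"rot":[0,0,0],"jaw":0},{"offset":[0,0,-25],"rot":[0,0,0],"jaw":0},{"offset":[0,0,-25],"rot":[0,0,0],"jaw":0},{"offset":[0,0,-25],"rot":[0,0,0],"jaw":0},{"offset":[0,0,-20],"rot":[0,0,0],"jaw":0},{"offset":[0,0,-10],"rot":[0,0,0],"jaw":0},{"offset":[0,0,0],"rot":[0,0,0],"jaw":0},{"offset":[0,0,0],"rot":[0,0,0],"jaw":0}]'
python3 st.py 13
python3 - <<'E'
import cv2,numpy as np
g=lambda n: cv2.cvtColor(cv2.imread(f"pics/d{n}.png"),cv2.COLOR_BGR2GRAY).astype(np.float32)
up=lambda m:cv2.resize(m,None,fx=8,fy=8,interpolation=cv2.INTER_CUBIC)
A=g(12);B=g(13); r=cv2.matchTemplate(up(B[190:245,240:290]),up(A[200:232,252:283]),cv2.TM_CCOEFF_NORMED); _,m,_,l=cv2.minMaxLoc(r); print(l[0]/8-12,l[1]/8-10,m)
from look import crop
crop("d13",220,180,340,265,6,"d13e")
E
```

```text
time_s: 16.1
ee_pos: [0.552, -0.0153, 0.2056]
eef_rot: [-179.9, -35.0, 60.5]
force: [0.2, 0.5, 0.0]
gripper_width: 0.0852
16.1 [ 0.55198837 -0.01534402  0.20561826] [-179.94907233  -34.99522764   60.45718569] [0.24307774 0.51494688 0.00761721] [-0.2204769   0.12395035  0.01056196] [-30.   18.9  95.8  37.5  70.3 -15.1]
[0.59564175 0.06164446 1.05517695] (array([-84.5,   0.4]), np.float64(0.26))
0.0 0.0 0.9906231760978699
```

View pics/d13e.png

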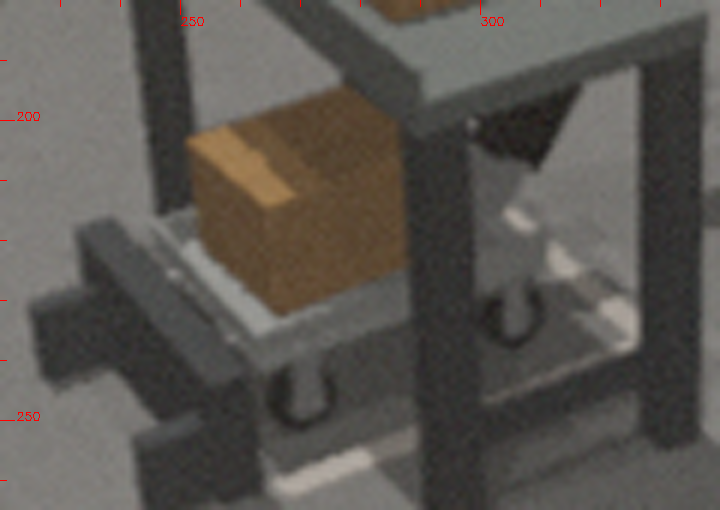

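View pics/w13.png

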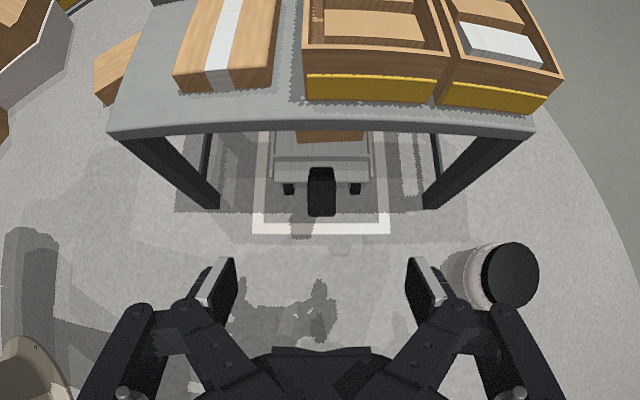

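View pics/s13.png

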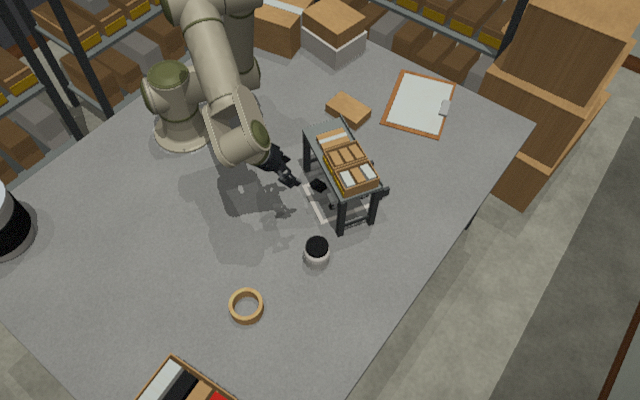

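The wrist view shows the caddy centred between the tapes (tape outer corners at 252 and 390, handle at 321) and both castor wheels behind the deck at (288,188) and (355,188). In the side view the bumper lies along the bar, and the caddy didn't move while the gripper backed off. I'm handing it in.

```bash
python3 -c "
from rig import workorder; print(workorder.hand_in())"
```

```text
the job is handed in; nothing more can be done
None
```

The caddy is parked in the bay against the stop bar with its carton aboard. I handed the job in at about 16 s of the 48 s limit; no verdict was reported.

- **What I did:** I gripped the leaning handle and pushed the caddy straight ahead about 64 mm, until both castors trailed. It was still about 200 mm short of its parked position. I then steered it between the tapes on a gentle S-curve and pressed the bumper on the bar with about 4 N. After easing back to roughly 1.5–2 N I let go slowly and backed out along the handle's lean.
- **Position:** My last estimate, from the arm's pose just before letting go, was about 0.5 mm off the bay's centreline and 0.3° off square. My readings of the bay's heading ranged from 59.7° to 60.9°, so the angle is good only to about half a degree.
- **After release:** Side pictures showed no movement between letting go and the gripper backing out. Both castors were trailing behind the deck, and the tub, roll, flat box and shelf goods looked where they were in the first picture.
- **Less certain:** Whether the bumper still presses or only just touches after release is below what the pictures can resolve (about 0.3 mm). The wrist force also showed the gripper pressing down on the handle with 4 to 6 N during the push; it never lifted the caddy.

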